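Put the toothbrush tubes and soap away in the two-tier rack

TASK

Snap every bamboo toothbrush tube forward out of its stand's sprung clips and lay it flat on the floor of the soap rack's lower tier; when all are in, set the upper tier squarely on top, its two side rods over the lower tier's two snap clips, and press it down until both rods have clicked fully home. Only then put every round cake of soap flat in the upper tier. Leave the mug, tumbler and comb where they are.

Things in the scene. Friction and masses are not known exactly. Their poses are not given: they have to be found in the camera images.
- clip0 (a point): Centre of the seat of clip stand 1's two sprung C-clips, 90 mm above the ledge, mid-way between them. Stand y: along the clipped bar; -x: forward, the clips' open side. Clips 13 mm wide, 45 mm either side; open gap between them 76 mm. Jaws reach 14 mm forward of the point, posts 23 mm behind it. A bar comes out only forward, at about 10 N, free after 30 mm.
- stand0: Clip stand 1 of 3, fixed: grey base 75 x 125 mm, 8 mm thick, two posts 116 mm high with white clips. Origin on the ledge right under the seat point. It may be empty.
- clip1 (a point): Centre of the seat of clip stand 2's two sprung C-clips, 90 mm above the ledge, mid-way between them. Stand y: along the clipped bar; -x: forward, the clips' open side. Clips 13 mm wide, 45 mm either side; open gap between them 76 mm. Jaws reach 14 mm forward of the point, posts 23 mm behind it. A bar comes out only forward, at about 10 N, free after 30 mm.
- stand1: Clip stand 2 of 3, fixed: grey base 75 x 125 mm, 8 mm thick, two posts 116 mm high with white clips. Origin on the ledge right under the seat point. It may be empty.
- clip2 (a point): Centre of the seat of clip stand 3's two sprung C-clips, 90 mm above the ledge, mid-way between them. Stand y: along the clipped bar; -x: forward, the clips' open side. Clips 13 mm wide, 45 mm either side; open gap between them 76 mm. Jaws reach 14 mm forward of the point, posts 23 mm behind it. A bar comes out only forward, at about 10 N, free after 30 mm.
- stand2: Clip stand 3 of 3, fixed: grey base 75 x 125 mm, 8 mm thick, two posts 116 mm high with white clips. Origin on the ledge right under the seat point. It may be empty.
- tube0_c (a point): Centre of a bamboo toothbrush tube: round bar 25 mm across, 150 mm long along its own y, a 28 mm square, 16 mm long cap at each end (it lies with its axis 14 mm above what it rests on); 70 g. Starts in the clips of stand 1, axis at the clip centre, middle at the middle. Two or three tubes are there; an absent one reads None.
- tube1_c (a point): Centre of a bamboo toothbrush tube: round bar 25 mm across, 150 mm long along its own y, a 28 mm square, 16 mm long cap at each end (it lies with its axis 14 mm above what it rests on); 70 g. Starts in the clips of stand 2, axis at the clip centre, middle at the middle. Two or three tubes are there; an absent one reads None.
- tube2_c (a point): Centre of a bamboo toothbrush tube: round bar 25 mm across, 150 mm long along its own y, a 28 mm square, 16 mm long cap at each end (it lies with its axis 14 mm above what it rests on); 70 g. Starts in the clips of stand 3, axis at the clip centre, middle at the middle. Two or three tubes are there; an absent one reads None.
- lower_in (a point): Lower tier of the white soap rack, an open tray (fixed): centre of its floor's upper face, 5 mm above the ledge. Inside 164 x 164 mm (x, y); wall tops 45 mm above the ledge. Tubes lie side by side along its y; three fit at 46 mm spacing in x.
- seatL (a point): Lower tier's upward-opening sprung snap clip beyond its +y wall: where the rod's axis lies when fully home, 97 mm from the tier's middle, 56 mm above the ledge. 60 mm long in x; flares to a mouth reaching from 82 to 109 mm from the middle, 78 mm above the ledge.
- seatR (a point): Lower tier's upward-opening sprung snap clip beyond its -y wall: where the rod's axis lies when fully home, 97 mm from the tier's middle, 56 mm above the ledge. 60 mm long in x; flares to a mouth reaching from 82 to 109 mm from the middle, 78 mm above the ledge.
- upper_handle (a point): Upper tier (loose white tray, 160 x 150 x 25 mm in x, y, z, walls and floor 4 mm): centre of its handle bar, 14 x 14 mm section, 122 mm long along the tier's x, 65 mm above the tier's underside, on posts 55 mm either side; z up. Starts upright on the ledge. Goes on with its x along the lower tier's x, either way round.
- upper: The same upper tier, about 0.26 kg; origin: centre of its underside. Resting unpressed on the snap clips, its rods are about 12 mm too high; some 10 to 15 N down on the middle of the handle bar snaps both in; it then stays by itself.
- upper_rodL (a point): Middle of the upper tier's side rod on its +y side: 10 mm diameter, 120 mm long along the tier's x, 97 mm from the tier's middle, 8 mm above its underside (57 mm below the handle point), on two short arms 52 mm either side.
- upper_rodR (a point): Middle of the upper tier's side rod on its -y side: 10 mm diameter, 120 mm long along the tier's x, 97 mm from the tier's middle, 8 mm above its underside (57 mm below the handle point), on two short arms 52 mm either side.
- soap0_c (a point): Centre of a round cake of soap, 50 mm diameter, 40 mm high, 90 g, lying flat on the ledge. Its place is in the upper tier, beside the handle: 40 mm either side of the handle bar it is clear of bar and wall. One or two are there; an absent one reads None.
- soap1_c (a point): Centre of a round cake of soap, 50 mm diameter, 40 mm high, 90 g, lying flat on the ledge. Its place is in the upper tier, beside the handle: 40 mm either side of the handle bar it is clear of bar and wall. One or two are there; an absent one reads None.
- mug: Bystander, leave alone: orange plastic mug, 80 mm across, 90 mm high. Origin: centre of its underside.
- tumbler: Bystander, leave alone: stainless steel tumbler, 72 mm across, 105 mm high. Origin: centre of its underside.
- comb: Bystander, leave alone: bamboo comb lying flat, 140 x 33 x 6 mm. Origin: centre of its underside.
Not all that is in view belongs to the job. Leave any black or red look-alike of the part that bears soap1_c alone.

How it is judged:
By the outcome, as a careful person would: the job done as asked, in the order asked, and still so for the second after the job is handed in, with the robot touching nothing.
Of soap0, soap1 only 1 to 2 are there at a start; the rules pass over those that are not, and their reading is None.
Of tube0, tube1, tube2 only 2 to 3 are there at a start; the rules pass over those that are not, and their reading is None.
At some moment in a run one of upper, soap0, soap1 may be knocked a few centimetres aside while the robot is not near it.
Once in a run the grip may slacken for a moment while it holds something.
It also fails if it takes over 210 s, if anything falls off the work surface, if the arm or the gripper's body presses on something with over 40 N, if the wrist force passes 120 N, or if a joint passes its speed limit or range.

ROBOT

A 6-joint arm with a two-finger parallel gripper is mounted at the origin on the work surface. World frame = base frame: x ahead of the robot, y to its left, z up, the work surface at z = 0. Lengths are in m, angles in rad, forces in N, time in s.
With the tool pointing down it reaches from about 0.35 to 0.85 m from the base axis. Payload 8.1 kg.
Tool frame: the origin (TCP) lies on the mounting face of the last link; the fingertips stand 186 mm ahead of it and the grasp point (between the pads) lies 167 mm ahead of it; z points along the fingers, y is the line along which they close (so a half turn about z gives the same grasp; the last joint's range is limited). The gripper opens to 93 mm and grips with 3 to 60 N. Pads are 15 mm wide; open, the fingers measure 128 mm over their backs; the gripper's body (75 mm by 188 mm) begins 65 mm behind the grasp point.
Start: joints at [-1.376, 0.13, 1.488, -0, 1.523, -0.085], TCP at [0.166, -0.577, 0.405] pointing down, gripper open.
Joint ranges: [-2.96, 2.96], [-0.89, 2.26], [0.02, 2.5], [-1.34, 4.48], [0, 2.73], [-2.66, 2.66]. Speed limits (rad/s): [2.39, 2.39, 2.79, 3.14, 3.14, 3.14].

INTERFACE

Orientations are given as a rotation vector (axis times angle).
In Python, from plant import read_state, read_camera, camera_params, close_job gives the robot as it stands. The module is installed in compiled form; this text tells all that it offers.
- The arm moves only by the tool servo_tool, never from a script. Its argument "increments" is a list of rows, each an object with "slide": the shift along the tool's x, y, z in mm, a list of three; "dr": the turn, a rotation vector about the tool's x, y, z in rad, a list of three; "jaw": the closure, from 0 (fully open) to 1 (shut). In form: [{"slide": [x, y, z], "dr": [ax, ay, az], "jaw": jaw}, ...]. A call has 1 to 20 rows; each row is the pose to reach, as a shift and turn from the pose commanded when the call began, along the tool's axes at that moment; what a row does not reach only later rows make up. A row lasts 1/10 s, in which the tool goes at most 50 mm and 8.59 degrees, less where a joint would pass 70% of its speed; a pose out of reach is approached as far as the arm can. A call with a gripper value outside its range is refused whole. The fingers move at their own pace and stop on an object; "force" is the grip in N (left out, the last holds). Time passes only in rows, so rows that repeat a pose let the fingers close. It gives the time, the measured TCP pose, the force, the opening and the grip force at its end, in the units of the state.
- read_state(): the state, without advancing time (a new reading comes with each control period).
- read_camera(name): name is "side" or "top" or "wrist"; returns (picture, depth): 480x640x3 uint8, red, green, blue; 480x640 float32, m along the optical axis (not along the pixel's ray), 0 where there is no reading.
- camera_params(name): a dict with "fx", "fy", "cx", "cy" (pixels), "rvec" (rotation vector, rad) and "tvec" (3), from world to camera coordinates, as OpenCV has them. Camera axes: x right, y down, z forward; pixel columns grow to the right and rows downward; lengths in m; the calibration is good to about 2 mm. A picture is of the moment at which its call begins: read the wrist's pose just before it. camera_params takes no time and is no camera call; for the wrist camera it gives the pose at the moment of the call.
- close_job(): hands the job in; it is judged then, once.
The state is a dict: "t": time; "q": joint angles; "dq": joint speeds; "joint_torque": joint torques, N m; "tool_pos": TCP position; "orientation": TCP orientation; "force": force on the tool from outside, world axes, zero at the start; "wrist_torque": the same for the moment, N m; "opening": finger opening in m; "gripper_force": force on a finger pad.
Only numpy, scipy, OpenCV 4.12 (cv2) and the standard library are available. Lean on these libraries where they do the work, as an engineer would, in place of code of your own. Each camera call takes 0.05 s, during which the arm holds its last target. There are 200 camera calls.

## Working session

There is one attempt and no reset: what is moved stays moved. The work goes in short steps, Python scripts to look and compute and a tool call to move; the robot and the scene stay as the last step left them, time stands still between calls to the robot, and variables do not carry over. Pictures are saved under pics/ and viewed, at most 14 in all, crops included, and the job is handed in when it is done.

Besides the shell and the picture viewer there is one more tool, called as name(argument=value, ...) on one line, values as JSON. servo_tool: Moves the arm, as the interface text tells. Its arguments: {"type":"object","properties":{"increments":{"type":"array"},"force":{"type":"number"}},"required":["increments"]}

```bash
mkdir -p pics; python3 - <<'E'
from plant import *
import cv2,numpy as np
s=read_state();print({k:np.round(v,3) for k,v in s.items()})
for n in ("top","side"):
    p,d=read_camera(n);c=camera_params(n);print(n,c)
    R=cv2.Rodrigues(np.array(c['rvec'],float))[0];print('cam pos',-R.T@np.array(c['tvec']).ravel())
    cv2.imwrite(f"pics/{n}0.png",p[:,:,::-1]);np.savez(f"{n}0.npz",p=p,d=d)
E
ls
```

```text
{'t': np.float64(0.0), 'q': array([-1.376,  0.131,  1.489, -0.   ,  1.523, -0.085]), 'dq': array([-0.001, -0.   ,  0.   ,  0.001, -0.   , -0.001]), 'joint_torque': array([ 1.0000e-03, -5.5983e+01, -4.9176e+01,  7.7000e-02,  3.5000e-02,
       -0.0000e+00]), 'tool_pos': array([ 0.166, -0.576,  0.404]), 'orientation': array([-3.109, -0.438,  0.   ]), 'force': array([ 0.537, -0.262,  0.08 ]), 'wrist_torque': array([-0.015, -0.056, -0.067]), 'gripper_force': np.float64(0.0), 'opening': np.float64(0.093)}
top {'fx': 451.59166384922327, 'fy': 451.59166384922327, 'cx': 315.9601811884885, 'cy': 243.7706108471099, 'rvec': array([ 2.16282498, -2.16116595,  0.12723784]), 'tvec': array([0.02189291, 0.52065869, 1.24681121])}
cam pos [0.3723484  0.02375749 1.29880531]
side {'fx': 567.2670522217825, 'fy': 567.2670522217825, 'cx': 332.35283273511214, 'cy': 235.2963597707045, 'rvec': array([ 0.19296985, -2.90286332,  1.05197097]), 'tvec': array([0.50682916, 0.05400343, 1.34867123])}
cam pos [0.38987744 0.88259004 1.07132472]
pics
side0.npz
top0.npz
```

View pics/top0.png

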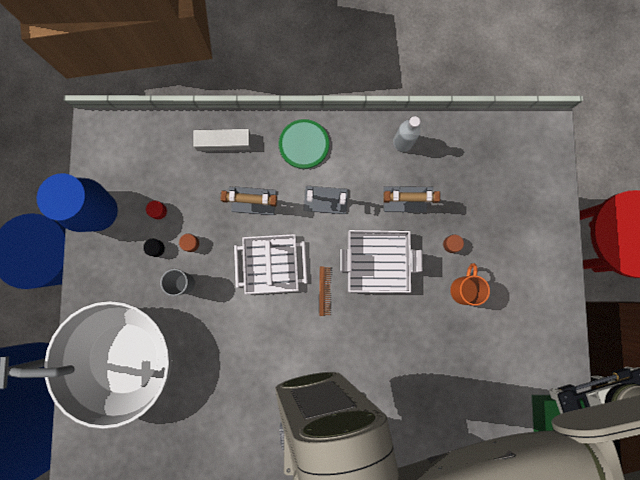

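View pics/side0.png

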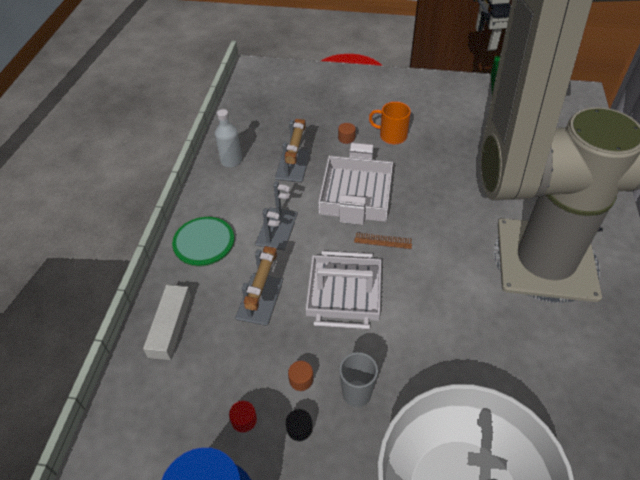

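Top view: two tubes at (249,198) and (412,197), with the middle stand (328,199) empty. The upper tier (with handle) is at (271,265) and the lower tier at (379,261).

Soap candidates are the brown cakes at (188,242) and (454,243). The red one (156,209) and black one (153,247) are decoys. The mug (470,290), tumbler (175,282) and comb (325,290) stay where they are.

```bash
cat > h.py <<'E'
from plant import *
import cv2,numpy as np
def cam(n):
    c=camera_params(n);R=cv2.Rodrigues(np.array(c['rvec'],float))[0];return c,R,np.array(c['tvec'],float).ravel()
def cloud(n,d,C=None):
    c,R,t=C or cam(n);v,u=np.mgrid[0:480,0:640]
    P=np.stack([(u-c['cx'])/c['fx']*d,(v-c['cy'])/c['fy']*d,d],-1)
    return (P-t)@R
def proj(n,X,C=None):
    c,R,t=C or cam(n);Q=np.atleast_2d(X)@R.T+t;return np.c_[Q[:,0]/Q[:,2]*c['fx']+c['cx'],Q[:,1]/Q[:,2]*c['fy']+c['cy']]
def ray(n,uv,z,C=None):
    c,R,t=C or cam(n);o=-R.T@t;uv=np.atleast_2d(uv)
    D=np.c_[(uv[:,0]-c['cx'])/c['fx'],(uv[:,1]-c['cy'])/c['fy'],np.ones(len(uv))]@R
    return o+D*((z-o[2])/D[:,2])[:,None]
def rect(P):
    (c,wh,a)=cv2.minAreaRect((P[:,:2]*1000).astype(np.float32));return np.round(c,1),np.round(wh,1),round(a,2)
E
python3 - <<'E'
from h import *
for n in("top","side"):
    f=np.load(f"{n}0.npz");p,d=f['p'],f['d'];W=cloud(n,d);hsv=cv2.cvtColor(p,cv2.COLOR_RGB2HSV).astype(int);Z=W[...,2]
    print(n,'ledge z',np.median(Z[(d>0)&(abs(W[...,0]-.45)<.3)&(abs(W[...,1])<.4)]))
    H,S,V=[hsv[...,i] for i in range(3)]
    ok=(d>0)&(W[...,0]>.2)&(W[...,0]<.85)&(abs(W[...,1])<.6)
    def comp(m,name,mn=25):
        k,l,st,ce=cv2.connectedComponentsWithStats(m.astype(np.uint8))
        for i in range(1,k):
            if st[i,4]>=mn:
                P=W[l==i];print(name,ce[i].round(0),st[i,4],rect(P),'z',np.percentile(P[:,2],[2,50,98]).round(3))
    comp(ok&(S>90)&(H<20)&(Z>.08)&(Z<.15),'tube/tall brown')
    comp(ok&(S>90)&(H<20)&(Z>.033)&(Z<.05),'soap')
    wh=ok&(S<40)&(V>120)
    comp(wh&(Z>.060)&(Z<.085),'white60-85',15)
    comp(wh&(Z>.035)&(Z<.05),'white35-50',15)
    comp(wh&(Z>.015)&(Z<.032),'white15-32',15)
    comp(wh&(Z>.095)&(Z<.13),'whiteclip',5)
E
```

```text
top ledge z 0.00252350293440441
tube/tall brown [224. 196.] 79 (array([642.9, 269.4]), array([25.5, 19.4]), 0.81) z [0.09  0.103 0.108]
tube/tall brown [388. 196.] 90 (array([ 643.3, -172.5]), array([23. , 26.5]), 88.8) z [0.093 0.102 0.107]
tube/tall brown [436. 197.] 78 (array([ 643. , -301.3]), array([18.4, 27.2]), 87.32) z [0.083 0.103 0.109]
tube/tall brown [248. 198.] 235 (array([637.5, 207. ]), array([74.1, 23. ]), 84.78) z [0.091 0.101 0.106]
tube/tall brown [412. 196.] 217 (array([ 642.9, -237.8]), array([22.7, 72.7]), 0.96) z [0.094 0.101 0.107]
tube/tall brown [272. 200.] 88 (array([632.1, 142. ]), array([21.3, 25.6]), 88.77) z [0.088 0.102 0.108]
tube/tall brown [474. 289.] 201 (array([ 390.6, -398.1]), array([79. , 78.4]), 29.81) z [0.08  0.088 0.095]
soap [154. 209.] 196 (array([620.4, 481.8]), array([47.7, 45.3]), 47.16) z [0.035 0.04  0.045]
soap [187. 242.] 233 (array([525. , 383.9]), array([45.3, 45.9]), 44.42) z [0.035 0.04  0.045]
soap [454. 243.] 241 (array([ 522.2, -365.6]), array([45.7, 47.6]), 0.51) z [0.034 0.04  0.045]
soap [456. 290.] 54 (array([ 390.8, -37
[... 6663 characters left out ...]
 0.109]
whiteclip [283. 188.] 55 (array([636.4, -49.1]), array([14.5, 25. ]), 84.24) z [0.099 0.106 0.11 ]
whiteclip [272. 215.] 63 (array([644.5,  41.8]), array([24.2, 18.7]), 1.69) z [0.099 0.105 0.109]
whiteclip [266. 256.] 73 (array([633.3, 159.4]), array([19.3, 26.7]), 77.0) z [0.101 0.106 0.11 ]
whiteclip [254. 290.] 84 (array([640.9, 247.7]), array([22. , 27.1]), 81.69) z [0.098 0.106 0.11 ]
whiteclip [363. 354.] 8 (array([403.7, 365.6]), array([ 3.6, 12. ]), 81.13) z [0.104 0.105 0.108]
whiteclip [417. 414.] 1021 (array([298.9, 480.3]), array([241.2,  61.8]), 49.49) z [0.096 0.109 0.113]
whiteclip [359. 386.] 7 (array([404.2, 431.2]), array([11.2,  2.8]), 11.23) z [0.102 0.105 0.107]
```

```bash
cat >> h.py <<'E'
from scipy.spatial.transform import Rotation as Ro
def plan(*T):
    "targets (x,y,z of grasp point mm, theta deg of tool x) -> slide, dr from the present pose"
    s=read_state();R0=Ro.from_rotvec(s['orientation']);p0=np.array(s['tool_pos'])
    g=(p0+R0.apply([0,0,.167]))*1000;x=R0.as_matrix()[:,0]
    print('t',round(s['t'],2),'grasp',g.round(1),'th',round(np.degrees(np.arctan2(x[1],x[0])),2),'open',round(s['opening']*1000,1),'F',np.round(s['force'],1),'gf',round(float(s['gripper_force']),1))
    for a,b,c,th in T:
        th=np.radians(th);X=[np.cos(th),np.sin(th),0];Y=[np.sin(th),-np.cos(th),0]
        Rt=Ro.from_matrix(np.array([X,Y,[0,0,-1]]).T)
        tcp=np.array([a,b,c+167.])
        sl=R0.inv().apply(tcp-p0*1000);dr=(R0.inv()*Rt).as_rotvec()
        print((a,b,c),'slide',sl.round(1),'dr',dr.round(4),'rows>=',int(max(np.linalg.norm(sl)/50,np.degrees(np.linalg.norm(dr))/8.59))+1)
E
python3 - <<'E'
from h import *
p=np.load('top0.npz')['p']
a=cv2.resize(p[170:260,130:290],None,fx=4,fy=4,interpolation=2);cv2.imwrite('pics/crop0.png',a[:,:,::-1])
plan((642,-237,230,89.5),(642,-237,150,89.5),(642,-237,98,89.5))
E
```

```text
t 0.1 grasp [ 165.6 -576.2  236.8] th 16.03 open 92.6 F [ 0.2  0.1 -0.1] gf 0.0
(642, -237, 230) slide [ 551.5 -194.7    7.2] dr [-1.4000e-03 -1.2000e-03 -1.2822e+00] rows>= 12
(642, -237, 150) slide [ 551.5 -194.5   87.2] dr [-1.4000e-03 -1.2000e-03 -1.2822e+00] rows>= 12
(642, -237, 98) slide [ 551.5 -194.4  139.2] dr [-1.4000e-03 -1.2000e-03 -1.2822e+00] rows>= 13
```

View pics/crop0.png

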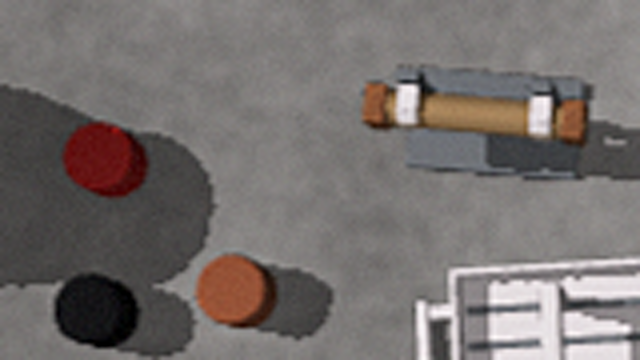

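The crop shows the tan tube with brown caps in its clips (full-frame ~249,198) and the terracotta soap at (188,242). The dark red (156,209) and black (153,247) cakes are the decoys. Moving above the right-hand tube.

servo_tool(increments=[{"slide": [551.5,-194.5,7],"dr": [-0.0014,-0.0012,-1.282],"jaw": 0},{"slide": [551.5,-194.5,7],"dr": [-0.0014,-0.0012,-1.282],"jaw": 0},{"slide": [551.5,-194.5,7],"dr": [-0.0014,-0.0012,-1.282],"jaw": 0},{"slide": [551.5,-194.5,7],"dr": [-0.0014,-0.0012,-1.282],"jaw": 0},{"slide": [551.5,-194.5,7],"dr": [-0.0014,-0.0012,-1.282],"jaw": 0},{"slide": [551.5,-194.5,7],"dr": [-0.0014,-0.0012,-1.282],"jaw": 0},{"slide": [551.5,-194.5,7],"dr": [-0.0014,-0.0012,-1.282],"jaw": 0},{"slide": [551.5,-194.5,7],"dr": [-0.0014,-0.0012,-1.282],"jaw": 0},{"slide": [551.5,-194.5,7],"dr": [-0.0014,-0.0012,-1.282],"jaw": 0},{"slide": [551.5,-194.5,7],"dr": [-0.0014,-0.0012,-1.282],"jaw": 0},{"slide": [551.5,-194.5,7],"dr": [-0.0014,-0.0012,-1.282],"jaw": 0},{"slide": [551.5,-194.5,7],"dr": [-0.0014,-0.0012,-1.282],"jaw": 0},{"slide": [551.5,-194.5,7],"dr": [-0.0014,-0.0012,-1.282],"jaw": 0},{"slide": [551.5,-194.5,7],"dr": [-0.0014,-0.0012,-1.282],"jaw": 0},{"slide": [551.5,-194.5,7],"dr": [-0.0014,-0.0012,-1.282],"jaw": 0},{"slide": [551.5,-194.5,7],"dr": [-0.0014,-0.0012,-1.282],"jaw": 0},{"slide": [551.5,-194.5,7],"dr": [-0.0014,-0.0012,-1.282],"jaw": 0}], force=30)

```text
t: 1.8
tool_pos: [0.6413, -0.2385, 0.3981]
orientation: [2.232, 2.208, -0.001]
force: [0.3, 0.2, 0.9]
opening: 0.0932
gripper_force: 0.0
```

```bash
python3 - <<'E'
from h import *
plan((642,-237,98,89.5))
C=cam('wrist');p,d=read_camera('wrist');W=cloud('wrist',d,C)
cv2.imwrite('pics/w1.png',p[:,:,::-1])
hsv=cv2.cvtColor(p,cv2.COLOR_RGB2HSV).astype(int)
m=(d>0)&(hsv[...,1]>80)&(hsv[...,0]<22)&(W[...,2]>.085)&(W[...,2]<.12)
print(m.sum())
k,l,st,ce=cv2.connectedComponentsWithStats(m.astype(np.uint8))
for i in range(1,k):
    if st[i,4]>300: P=W[l==i];print(ce[i].round(),st[i,4],rect(P),np.percentile(P[:,2],[2,50,98]).round(3))
E
```

```text
t 1.8 grasp [ 641.4 -238.8  231.1] th 89.39 open 93.2 F [0.3 0.2 0.9] gf 0.0
(642, -237, 98) slide [  1.7   0.6 133.1] dr [ 0.0006  0.0019 -0.0019] rows>= 3
4454
[319. 150.] 1114 (array([ 643.1, -174.8]), array([23.2, 26.3]), 89.07) [0.095 0.103 0.105]
[319. 233.] 2669 (array([ 642.7, -240.4]), array([77.5, 24.3]), 89.73) [0.094 0.101 0.103]
[319. 309.] 671 (array([ 642. , -302.9]), array([19. , 26.2]), 89.74) [0.096 0.104 0.105]
```

servo_tool(increments=[{"slide": [0.5,1,50],"dr": [0,0,0],"jaw": 0},{"slide": [0.5,1,90],"dr": [0,0,0],"jaw": 0},{"slide": [0.5,1,115],"dr": [0,0,0],"jaw": 0},{"slide": [0.5,1,133],"dr": [0,0,0],"jaw": 0},{"slide": [0.5,1,133],"dr": [0,0,0],"jaw": 0},{"slide": [0.5,1,133],"dr": [0,0,0],"jaw": 1},{"slide": [0.5,1,133],"dr": [0,0,0],"jaw": 1},{"slide": [0.5,1,133],"dr": [0,0,0],"jaw": 1},{"slide": [0.5,1,133],"dr": [0,0,0],"jaw": 1},{"slide": [0.5,1,133],"dr": [0,0,0],"jaw": 1},{"slide": [0.5,1,133],"dr": [0,0,0],"jaw": 1},{"slide": [0.5,1,133],"dr": [0,0,0],"jaw": 1},{"slide": [0.5,1,133],"dr": [0,0,0],"jaw": 1},{"slide": [0.5,1,133],"dr": [0,0,0],"jaw": 1}], force=45)

```text
t: 3.25
tool_pos: [0.6431, -0.2371, 0.2646]
orientation: [2.23, 2.211, -0.002]
force: [-1.2, 0.9, -0.3]
opening: 0.0255
gripper_force: 0.4
```

servo_tool(increments=[{"slide": [0,0,0],"dr": [0,0,0],"jaw": 1},{"slide": [0,0,0],"dr": [0,0,0],"jaw": 1},{"slide": [0,-5,0],"dr": [0,0,0],"jaw": 1},{"slide": [0,-10,0],"dr": [0,0,0],"jaw": 1},{"slide": [0,-15,0],"dr": [0,0,0],"jaw": 1},{"slide": [0,-20,0],"dr": [0,0,0],"jaw": 1},{"slide": [0,-25,0],"dr": [0,0,0],"jaw": 1},{"slide": [0,-30,0],"dr": [0,0,0],"jaw": 1},{"slide": [0,-35,0],"dr": [0,0,0],"jaw": 1},{"slide": [0,-42,0],"dr": [0,0,0],"jaw": 1},{"slide": [0,-50,0],"dr": [0,0,0],"jaw": 1},{"slide": [0,-55,-20],"dr": [0,0,0],"jaw": 1},{"slide": [0,-55,-40],"dr": [0,0,0],"jaw": 1},{"slide": [0,-55,-60],"dr": [0,0,0],"jaw": 1},{"slide": [0,-55,-60],"dr": [0,0,0],"jaw": 1}], force=45)

```text
t: 4.75
tool_pos: [0.5887, -0.2371, 0.3285]
orientation: [2.226, 2.206, 0.002]
force: [-0.4, 0.2, -0.2]
opening: 0.0242
gripper_force: 45.0
```

```bash
python3 - <<'E'
from h import *
plan((434,-153,150,89.5),(434,-153,60,89.5),(434,-153,29,89.5))
C=cam('wrist');p,d=read_camera('wrist');W=cloud('wrist',d,C);cv2.imwrite('pics/w2.png',p[:,:,::-1])
p,d=read_camera('side');W=cloud('side',d);cv2.imwrite('pics/s2.png',p[:,:,::-1])
hsv=cv2.cvtColor(p,cv2.COLOR_RGB2HSV).astype(int)
m=(d>0)&(hsv[...,1]>90)&(hsv[...,0]<20)&(W[...,2]>.11)&(W[...,1]<-.1)&(W[...,0]>.45);P=W[m];print(len(P),rect(P),P.min(0),P.max(0))
E
```

```text
t 4.75 grasp [ 589.6 -237.9  161.5] th 89.48 open 24.2 F [-0.4  0.2 -0.2] gf 45.0
(434, -153, 150) slide [  82.8 -155.5   10.3] dr [ 0.0058  0.0044 -0.0004] rows>= 4
(434, -153, 60) slide [  83.2 -156.   100.3] dr [ 0.0058  0.0044 -0.0004] rows>= 5
(434, -153, 29) slide [  83.3 -156.2  131.3] dr [ 0.0058  0.0044 -0.0004] rows>= 5
405 (array([ 593.3, -224.3]), array([ 91.2, 120.9]), 38.69) [ 0.54446755 -0.29872037  0.13840616] [ 0.62759536 -0.15780197  0.35424932]
```

View pics/w2.png

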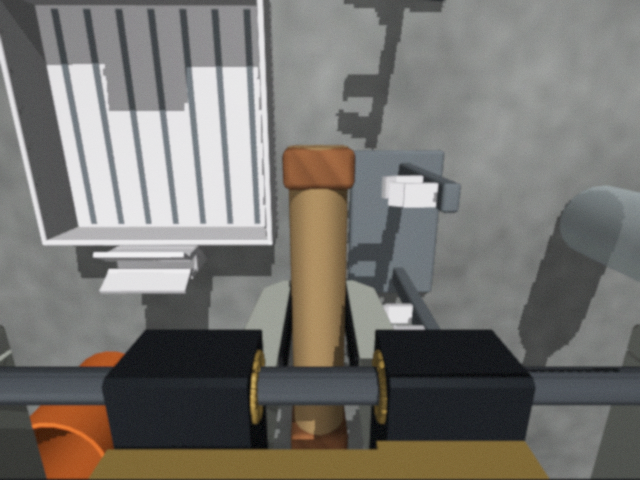

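The tube (held at ~(318,300)) is free of the clips and the stand is empty. Carrying it to the front half of the lower tier.

servo_tool(increments=[{"slide": [42,-78,5],"dr": [0.003,0.002,0],"jaw": 1},{"slide": [83,-156,10],"dr": [0.0058,0.0044,0],"jaw": 1},{"slide": [83,-156,10],"dr": [0.0058,0.0044,0],"jaw": 1},{"slide": [83,-156,10],"dr": [0.0058,0.0044,0],"jaw": 1},{"slide": [83,-156,10],"dr": [0.0058,0.0044,0],"jaw": 1},{"slide": [83,-156,50],"dr": [0.0058,0.0044,0],"jaw": 1},{"slide": [83,-156,80],"dr": [0.0058,0.0044,0],"jaw": 1},{"slide": [83,-156,100],"dr": [0.0058,0.0044,0],"jaw": 1},{"slide": [83,-156,112],"dr": [0.0058,0.0044,0],"jaw": 1},{"slide": [83,-156,120],"dr": [0.0058,0.0044,0],"jaw": 1},{"slide": [83,-156,126],"dr": [0.0058,0.0044,0],"jaw": 1},{"slide": [83,-156,126],"dr": [0.0058,0.0044,0],"jaw": 1}])

```text
t: 6.05
tool_pos: [0.433, -0.1525, 0.1983]
orientation: [-2.227, -2.207, 0.003]
force: [0.6, -0.6, -0.1]
opening: 0.0238
gripper_force: 45.0
```

```bash
python3 - <<'E'
from h import *
plan((434,-153,28,89.5))
E
```

```text
t 6.05 grasp [ 432.1 -152.    31.3] th 89.48 open 23.8 F [ 0.6 -0.6 -0.1] gf 45.0
(434, -153, 28) slide [-0.5  1.   3.3] dr [-0.0057 -0.0028 -0.0003] rows>= 1
```

servo_tool(increments=[{"slide": [0,2,2],"dr": [-0.003,-0.002,0],"jaw": 1},{"slide": [0,2,3.5],"dr": [-0.0057,-0.0028,0],"jaw": 1},{"slide": [0,2,3.5],"dr": [-0.0057,-0.0028,0],"jaw": 1},{"slide": [0,2,3.5],"dr": [-0.0057,-0.0028,0],"jaw": 0.6},{"slide": [0,2,3.5],"dr": [-0.0057,-0.0028,0],"jaw": 0.6},{"slide": [0,2,3.5],"dr": [-0.0057,-0.0028,0],"jaw": 0.6},{"slide": [0,2,3.5],"dr": [-0.0057,-0.0028,0],"jaw": 0.6},{"slide": [0,2,3.5],"dr": [-0.0057,-0.0028,0],"jaw": 0.6}])

```text
t: 6.85
tool_pos: [0.4349, -0.1524, 0.195]
orientation: [2.231, 2.211, 0.0]
force: [0.6, -1.0, 0.2]
opening: 0.0372
gripper_force: 0.0
```

servo_tool(increments=[{"slide": [0,0,-15],"dr": [0,0,0],"jaw": 0.6},{"slide": [0,0,-50],"dr": [0,0,0],"jaw": 0.6},{"slide": [0,0,-100],"dr": [0,0,0],"jaw": 0.4},{"slide": [0,0,-150],"dr": [0,0,0],"jaw": 0},{"slide": [0,0,-200],"dr": [0,0,0],"jaw": 0},{"slide": [0,0,-200],"dr": [0,0,0],"jaw": 0}])

```text
t: 7.45
tool_pos: [0.4364, -0.1531, 0.4035]
orientation: [2.222, 2.202, 0.007]
force: [0.9, 0.1, 0.1]
opening: 0.0647
gripper_force: 0.0
```

```bash
python3 - <<'E'
from h import *
plan((636.5,205.5,230,85.2),(636.5,205.5,98,85.2))
p,d=read_camera('side');cv2.imwrite('pics/s3.png',p[:,:,::-1]);W=cloud('side',d)
hsv=cv2.cvtColor(p,cv2.COLOR_RGB2HSV).astype(int)
m=(d>0)&(hsv[...,1]>70)&(hsv[...,0]<22)&(abs(W[...,2]-.025)<.02)&(abs(W[...,0]-.471)<.085)&(abs(W[...,1]+.153)<.085);P=W[m];print(len(P),rect(P),np.percentile(P[:,2],[2,50,98]))
E
```

```text
t 7.45 grasp [ 438.4 -154.1  236.5] th 89.48 open 64.7 F [0.9 0.1 0.1] gf 0.0
(636.5, 205.5, 230) slide [360.4 196.8   6.9] dr [0.0125 0.0052 0.0748] rows>= 9
(636.5, 205.5, 98) slide [361.2 195.2 138.8] dr [0.0125 0.0052 0.0748] rows>= 9
330 (array([ 432.9, -155.9]), array([ 24.6, 142.6]), 0.32) [0.02286117 0.02961716 0.03481332]
```

Tube 1 lies flat in the front half of the tier. Next is the left tube.

servo_tool(increments=[{"slide": [360,197,7],"dr": [0.0125,0.0052,0.0748],"jaw": 0},{"slide": [360,197,7],"dr": [0.0125,0.0052,0.0748],"jaw": 0},{"slide": [360,197,7],"dr": [0.0125,0.0052,0.0748],"jaw": 0},{"slide": [360,197,7],"dr": [0.0125,0.0052,0.0748],"jaw": 0},{"slide": [360,197,7],"dr": [0.0125,0.0052,0.0748],"jaw": 0},{"slide": [360,197,7],"dr": [0.0125,0.0052,0.0748],"jaw": 0},{"slide": [360,197,7],"dr": [0.0125,0.0052,0.0748],"jaw": 0},{"slide": [360,197,7],"dr": [0.0125,0.0052,0.0748],"jaw": 0},{"slide": [360,197,7],"dr": [0.0125,0.0052,0.0748],"jaw": 0},{"slide": [360,197,7],"dr": [0.0125,0.0052,0.0748],"jaw": 0},{"slide": [360,197,7],"dr": [0.0125,0.0052,0.0748],"jaw": 0},{"slide": [360,197,7],"dr": [0.0125,0.0052,0.0748],"jaw": 0},{"slide": [360,197,7],"dr": [0.0125,0.0052,0.0748],"jaw": 0}])

```text
t: 8.8
tool_pos: [0.6348, 0.2043, 0.3886]
orientation: [-2.306, -2.116, 0.007]
force: [-0.2, 0.1, -0.6]
opening: 0.093
gripper_force: 0.0
```

```bash
python3 - <<'E'
from h import *
C=cam('wrist');p,d=read_camera('wrist');W=cloud('wrist',d,C)
hsv=cv2.cvtColor(p,cv2.COLOR_RGB2HSV).astype(int)
m=(d>0)&(hsv[...,1]>80)&(hsv[...,0]<22)&(W[...,2]>.085)&(W[...,2]<.12)
k,l,st,ce=cv2.connectedComponentsWithStats(m.astype(np.uint8))
for i in range(1,k):
    if st[i,4]>300: P=W[l==i];print(ce[i].round(),st[i,4],rect(P),np.percentile(P[:,2],[2,50,98]).round(3))
plan((637,205,98,85.2))
E
```

```text
[326. 153.] 1194 (array([642.7, 267.9]), array([23.3, 26.9]), 84.74) [0.097 0.103 0.105]
[326. 239.] 2872 (array([638. , 202.4]), array([77.5, 24.4]), 84.71) [0.094 0.101 0.103]
[325. 317.] 713 (array([632.2, 140.3]), array([19.1, 27.1]), 83.58) [0.097 0.104 0.105]
t 8.85 grasp [633.  205.5 221.7] th 85.1 open 93.1 F [-0.1 -0.7 -0.4] gf 0.0
(637, 205, 98) slide [1.000e-01 3.500e+00 1.237e+02] dr [-0.0116 -0.0048 -0.0016] rows>= 3
```

servo_tool(increments=[{"slide": [-1,4,40],"dr": [-0.0116,-0.0048,-0.0016],"jaw": 0},{"slide": [-1,4,80],"dr": [-0.0116,-0.0048,-0.0016],"jaw": 0},{"slide": [-1,4,105],"dr": [-0.0116,-0.0048,-0.0016],"jaw": 0},{"slide": [-1,4,123],"dr": [-0.0116,-0.0048,-0.0016],"jaw": 0},{"slide": [-1,4,123],"dr": [-0.0116,-0.0048,-0.0016],"jaw": 0},{"slide": [-1,4,123],"dr": [-0.0116,-0.0048,-0.0016],"jaw": 1},{"slide": [-1,4,123],"dr": [-0.0116,-0.0048,-0.0016],"jaw": 1},{"slide": [-1,4,123],"dr": [-0.0116,-0.0048,-0.0016],"jaw": 1},{"slide": [-1,4,123],"dr": [-0.0116,-0.0048,-0.0016],"jaw": 1},{"slide": [-1,4,123],"dr": [-0.0116,-0.0048,-0.0016],"jaw": 1},{"slide": [-1,4,123],"dr": [-0.0116,-0.0048,-0.0016],"jaw": 1},{"slide": [-1,4,123],"dr": [-0.0116,-0.0048,-0.0016],"jaw": 1},{"slide": [-1,4,123],"dr": [-0.0116,-0.0048,-0.0016],"jaw": 1},{"slide": [-1,4,123],"dr": [-0.0116,-0.0048,-0.0016],"jaw": 1},{"slide": [-1,4,123],"dr": [-0.0116,-0.0048,-0.0016],"jaw": 1},{"slide": [-1,4,123],"dr": [-0.0116,-0.0048,-0.0016],"jaw": 1}])

```text
t: 10.45
tool_pos: [0.6375, 0.2052, 0.265]
orientation: [-2.31, -2.128, 0.001]
force: [0.8, 0.5, 0.1]
opening: 0.0238
gripper_force: 45.0
```

servo_tool(increments=[{"slide": [0,0,0],"dr": [0,0,0],"jaw": 1},{"slide": [0,-5,0],"dr": [0,0,0],"jaw": 1},{"slide": [0,-10,0],"dr": [0,0,0],"jaw": 1},{"slide": [0,-15,0],"dr": [0,0,0],"jaw": 1},{"slide": [0,-20,0],"dr": [0,0,0],"jaw": 1},{"slide": [0,-25,0],"dr": [0,0,0],"jaw": 1},{"slide": [0,-30,0],"dr": [0,0,0],"jaw": 1},{"slide": [0,-35,0],"dr": [0,0,0],"jaw": 1},{"slide": [0,-42,0],"dr": [0,0,0],"jaw": 1},{"slide": [0,-50,0],"dr": [0,0,0],"jaw": 1},{"slide": [0,-55,-20],"dr": [0,0,0],"jaw": 1},{"slide": [0,-55,-50],"dr": [0,0,0],"jaw": 1},{"slide": [0,-55,-90],"dr": [0,0,0],"jaw": 1},{"slide": [0,-55,-90],"dr": [0,0,0],"jaw": 1}])

```text
t: 11.85
tool_pos: [0.584, 0.2103, 0.3624]
orientation: [2.307, 2.126, 0.014]
force: [0.1, -0.2, 1.1]
opening: 0.0236
gripper_force: 45.0
```

```bash
python3 - <<'E'
from h import *
plan((508,-153,180,89.5),(508,-153,28,89.5))
E
```

```text
t 11.85 grasp [585.6 210.8 195.4] th 85.3 open 23.6 F [ 0.1 -0.2  1.1] gf 45.0
(508, -153, 180) slide [-368.4  -46.1   13.7] dr [ 0.0094 -0.0032 -0.0733] rows>= 8
(508, -153, 28) slide [-368.9  -47.5  165.7] dr [ 0.0094 -0.0032 -0.0733] rows>= 9
```

servo_tool(increments=[{"slide": [-368.5,-46.5,14],"dr": [0.0094,-0.0032,-0.0733],"jaw": 1},{"slide": [-368.5,-46.5,14],"dr": [0.0094,-0.0032,-0.0733],"jaw": 1},{"slide": [-368.5,-46.5,14],"dr": [0.0094,-0.0032,-0.0733],"jaw": 1},{"slide": [-368.5,-46.5,14],"dr": [0.0094,-0.0032,-0.0733],"jaw": 1},{"slide": [-368.5,-46.5,14],"dr": [0.0094,-0.0032,-0.0733],"jaw": 1},{"slide": [-368.5,-46.5,14],"dr": [0.0094,-0.0032,-0.0733],"jaw": 1},{"slide": [-368.5,-46.5,14],"dr": [0.0094,-0.0032,-0.0733],"jaw": 1},{"slide": [-368.5,-46.5,14],"dr": [0.0094,-0.0032,-0.0733],"jaw": 1},{"slide": [-368.5,-46.5,14],"dr": [0.0094,-0.0032,-0.0733],"jaw": 1},{"slide": [-368.5,-46.5,14],"dr": [0.0094,-0.0032,-0.0733],"jaw": 1},{"slide": [-368.5,-46.5,14],"dr": [0.0094,-0.0032,-0.0733],"jaw": 1},{"slide": [-368.5,-46.5,14],"dr": [0.0094,-0.0032,-0.0733],"jaw": 1},{"slide": [-368.5,-46.5,14],"dr": [0.0094,-0.0032,-0.0733],"jaw": 1}])

```text
t: 13.15
tool_pos: [0.5064, -0.1526, 0.3411]
orientation: [-2.226, -2.21, 0.014]
force: [-0.4, 0.1, 0.2]
opening: 0.0238
gripper_force: 45.0
```

```bash
python3 - <<'E'
from h import *
plan((508,-153,80,89.5),(508,-153,28,89.5))
p,d=read_camera('wrist');cv2.imwrite('pics/w4.png',p[:,:,::-1])
E
```

```text
t 13.15 grasp [ 504.7 -153.1  174.1] th 89.59 open 23.8 F [-0.4  0.1  0.2] gf 45.0
(508, -153, 80) slide [-0.1  2.6 94.1] dr [-0.0103  0.0028  0.0016] rows>= 2
(508, -153, 28) slide [  0.    3.1 146.1] dr [-0.0103  0.0028  0.0016] rows>= 3
```

View pics/w4.png

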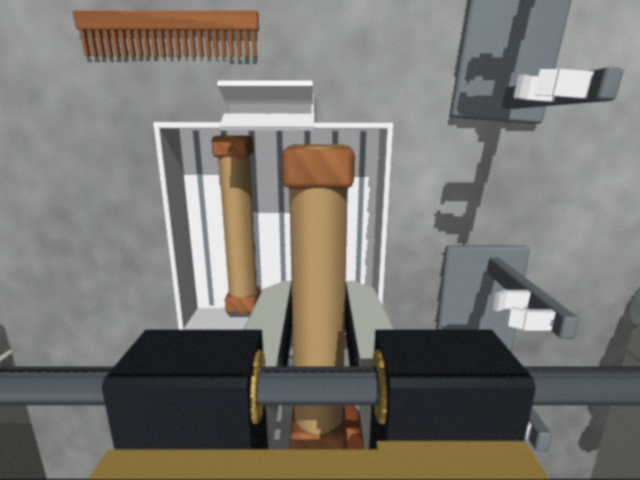

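Tube 1 lies in the tray at (237,225), and tube 2, held straight at (318,290), is over the free half. Lowering it.

servo_tool(increments=[{"slide": [0,3,45],"dr": [-0.0103,0.0028,0.0016],"jaw": 1},{"slide": [0,3,85],"dr": [-0.0103,0.0028,0.0016],"jaw": 1},{"slide": [0,3,110],"dr": [-0.0103,0.0028,0.0016],"jaw": 1},{"slide": [0,3,125],"dr": [-0.0103,0.0028,0.0016],"jaw": 1},{"slide": [0,3,135],"dr": [-0.0103,0.0028,0.0016],"jaw": 1},{"slide": [0,3,141],"dr": [-0.0103,0.0028,0.0016],"jaw": 1},{"slide": [0,3,145],"dr": [-0.0103,0.0028,0.0016],"jaw": 1},{"slide": [0,3,145],"dr": [-0.0103,0.0028,0.0016],"jaw": 1},{"slide": [0,3,145],"dr": [-0.0103,0.0028,0.0016],"jaw": 1}])

```text
t: 14.1
tool_pos: [0.5081, -0.1544, 0.1971]
orientation: [2.232, 2.209, 0.001]
force: [-0.3, 0.4, -0.6]
opening: 0.0243
gripper_force: 45.0
```

```bash
python3 - <<'E'
from h import *
plan((508,-153,28,89.5))
E
```

```text
t 14.1 grasp [ 508.4 -154.5   30.1] th 89.4 open 24.3 F [-0.3  0.4 -0.6] gf 45.0
(508, -153, 28) slide [ 1.4 -0.2  2.1] dr [ 0.0015  0.0007 -0.0018] rows>= 1
```

servo_tool(increments=[{"slide": [0,0,2.2],"dr": [0,0,0],"jaw": 1},{"slide": [0,0,2.2],"dr": [0,0,0],"jaw": 1},{"slide": [0,0,2.2],"dr": [0,0,0],"jaw": 0.6},{"slide": [0,0,2.2],"dr": [0,0,0],"jaw": 0.6},{"slide": [0,0,2.2],"dr": [0,0,0],"jaw": 0.6},{"slide": [0,0,2.2],"dr": [0,0,0],"jaw": 0.6},{"slide": [0,0,2.2],"dr": [0,0,0],"jaw": 0.6},{"slide": [0,0,-10],"dr": [0,0,0],"jaw": 0.6},{"slide": [0,0,-50],"dr": [0,0,0],"jaw": 0.6},{"slide": [0,0,-100],"dr": [0,0,0],"jaw": 0.4},{"slide": [0,0,-150],"dr": [0,0,0],"jaw": 0},{"slide": [0,0,-200],"dr": [0,0,0],"jaw": 0},{"slide": [0,0,-200],"dr": [0,0,0],"jaw": 0}])

```text
t: 15.4
tool_pos: [0.5092, -0.1547, 0.4063]
orientation: [2.223, 2.2, 0.009]
force: [1.5, 0.8, 0.1]
opening: 0.0644
gripper_force: 0.0
```

```bash
cat > m.py <<'E'
from h import *
def white(n='top',C=None):
    p,d=read_camera(n);W=cloud(n,d,C);hsv=cv2.cvtColor(p,cv2.COLOR_RGB2HSV).astype(int)
    return p,d,W,hsv
def comps(m,W,name,mn):
    k,l,st,ce=cv2.connectedComponentsWithStats(m.astype(np.uint8))
    for i in range(1,k):
        if st[i,4]>=mn: P=W[l==i];print(name,ce[i].round(0),st[i,4],rect(P),'z',np.percentile(P[:,2],[2,50,98]).round(3))
E
python3 - <<'E'
from m import *
for n in('top','side'):
    p,d,W,h=white(n);cv2.imwrite(f'pics/{n}5.png',p[:,:,::-1]);X,Y,Z=np.moveaxis(W,-1,0)
    comps((d>0)&(h[...,1]>70)&(h[...,0]<22)&(Z>.013)&(Z<.05)&(abs(X-.471)<.085)&(abs(Y+.153)<.085),W,n+' tube',30)
    comps((d>0)&(h[...,1]<40)&(h[...,2]>120)&(Z>.062)&(Z<.085)&(X>.35)&(X<.6)&(Y>0)&(Y<.3),W,n+' handle',50)
    comps((d>0)&(h[...,1]>90)&(h[...,0]<20)&(Z>.033)&(Z<.046),W,n+' soap',60)
E
```

```text
top tube [358. 248.] 122 (array([509.8, -99.3]), array([40.5, 25.3]), 89.34) z [0.022 0.031 0.037]
top tube [354. 273.] 36 (array([436.6, -84.3]), array([25.1, 11.8]), 0.96) z [0.029 0.033 0.038]
top tube [386. 276.] 132 (array([ 435.5, -181.5]), array([86.8, 22.5]), 89.55) z [0.017 0.029 0.037]
top handle [268. 263.] 236 (array([466.1, 154.1]), array([120.9,  14.3]), 3.56) z [0.065 0.072 0.077]
top soap [154. 208.] 191 (array([620.7, 481.5]), array([46.4, 46.7]), 59.29) z [0.035 0.04  0.045]
top soap [187. 242.] 232 (array([525. , 383.6]), array([45.9, 45.3]), 50.21) z [0.035 0.04  0.045]
side tube [343. 181.] 311 (array([ 506.2, -158.2]), array([ 27.6, 151.6]), 0.46) z [0.022 0.03  0.035]
side tube [371. 185.] 327 (array([ 432.9, -154.4]), array([ 24.9, 140.7]), 0.42) z [0.023 0.03  0.035]
side handle [345. 272.] 389 (array([463.8, 154.2]), array([120.8,  20.3]), 4.87) z [0.063 0.07  0.075]
side soap [347. 129.] 172 (array([ 519.9, -363. ]), array([48. , 51.6]), 6.13) z [0.034 0.039 0.044]
side soap [394. 131.] 98 (array([ 385.4, -373.7]), array([76.4, 35.5]), 5.05) z [0.034 0.04  0.045]
side soap [300. 372.] 477 (array([523.3, 385.7]), array([48.5, 48. ]), 66.52) z [0.034 0.04  0.044]
side soap [241. 413.] 326 (array([617.9, 482.1]), array([48.6, 47.2]), 64.0) z [0.035 0.04  0.044]
```

```bash
python3 - <<'E'
from h import *
plan((465,154,230,3.4))
E
```

```text
t 15.5 grasp [ 508.7 -154.6  231.9] th 89.4 open 72.7 F [-0.5 -0.1 -0.5] gf 0.0
(465, 154, 230) slide [307.8 -46.2   1.1] dr [ 0.005  -0.0018  1.501 ] rows>= 11
```

servo_tool(increments=[{"slide": [308,-46,1],"dr": [0.005,-0.0018,1.501],"jaw": 0},{"slide": [308,-46,1],"dr": [0.005,-0.0018,1.501],"jaw": 0},{"slide": [308,-46,1],"dr": [0.005,-0.0018,1.501],"jaw": 0},{"slide": [308,-46,1],"dr": [0.005,-0.0018,1.501],"jaw": 0},{"slide": [308,-46,1],"dr": [0.005,-0.0018,1.501],"jaw": 0},{"slide": [308,-46,1],"dr": [0.005,-0.0018,1.501],"jaw": 0},{"slide": [308,-46,1],"dr": [0.005,-0.0018,1.501],"jaw": 0},{"slide": [308,-46,1],"dr": [0.005,-0.0018,1.501],"jaw": 0},{"slide": [308,-46,1],"dr": [0.005,-0.0018,1.501],"jaw": 0},{"slide": [308,-46,1],"dr": [0.005,-0.0018,1.501],"jaw": 0},{"slide": [308,-46,1],"dr": [0.005,-0.0018,1.501],"jaw": 0},{"slide": [308,-46,1],"dr": [0.005,-0.0018,1.501],"jaw": 0},{"slide": [308,-46,1],"dr": [0.005,-0.0018,1.501],"jaw": 0},{"slide": [308,-46,1],"dr": [0.005,-0.0018,1.501],"jaw": 0},{"slide": [308,-46,1],"dr": [0.005,-0.0018,1.501],"jaw": 0},{"slide": [308,-46,1],"dr": [0.005,-0.0018,1.501],"jaw": 0},{"slide": [308,-46,1],"dr": [0.005,-0.0018,1.501],"jaw": 0}])

```text
t: 17.2
tool_pos: [0.4649, 0.1543, 0.3951]
orientation: [-3.138, -0.094, 0.007]
force: [0.2, 0.2, 0.7]
opening: 0.0929
gripper_force: 0.0
```

```bash
python3 - <<'E'
from m import *
C=cam('wrist');p,d,W,h=white('wrist',C);cv2.imwrite('pics/w5.png',p[:,:,::-1]);X,Y,Z=np.moveaxis(W,-1,0)
comps((d>0)&(h[...,1]<40)&(h[...,2]>100)&(Z>.064)&(Z<.085)&(X>.35)&(X<.6)&(Y>0)&(Y<.3),W,'handle',50)
comps((d>0)&(h[...,1]<40)&(h[...,2]>100)&(Z>.005)&(Z<.02)&(X>.35)&(X<.6)&(abs(Y-.154)>.088)&(abs(Y-.154)<.11),W,'rod',50)
plan((465,154,65,3.4))
E
```

```text
handle [323. 219.] 2246 (array([465. , 151.6]), array([121.4,  13.6]), 3.28) z [0.069 0.072 0.074]
rod [226. 202.] 1076 (array([459. , 246.3]), array([120.1,  14.2]), 3.45) z [0.01  0.012 0.014]
rod [417. 207.] 1278 (array([470.2,  59.4]), array([119.9,  18.8]), 3.18) z [0.008 0.012 0.014]
t 17.25 grasp [464.2 154.7 228.1] th 3.42 open 93.0 F [1.1 0.4 0.2] gf 0.0
(465, 154, 65) slide [  0.8   0.7 163.1] dr [-0.0021  0.0042  0.0003] rows>= 4
```

servo_tool(increments=[{"slide": [1,1.5,45],"dr": [-0.002,0.004,0],"jaw": 0},{"slide": [1,1.5,90],"dr": [-0.002,0.004,0],"jaw": 0},{"slide": [1,1.5,125],"dr": [-0.002,0.004,0],"jaw": 0},{"slide": [1,1.5,150],"dr": [-0.002,0.004,0],"jaw": 0},{"slide": [1,1.5,163],"dr": [-0.002,0.004,0],"jaw": 0},{"slide": [1,1.5,163],"dr": [-0.002,0.004,0],"jaw": 0},{"slide": [1,1.5,163],"dr": [-0.002,0.004,0],"jaw": 1},{"slide": [1,1.5,163],"dr": [-0.002,0.004,0],"jaw": 1},{"slide": [1,1.5,163],"dr": [-0.002,0.004,0],"jaw": 1},{"slide": [1,1.5,163],"dr": [-0.002,0.004,0],"jaw": 1},{"slide": [1,1.5,163],"dr": [-0.002,0.004,0],"jaw": 1},{"slide": [1,1.5,163],"dr": [-0.002,0.004,0],"jaw": 1},{"slide": [1,1.5,163],"dr": [-0.002,0.004,0],"jaw": 1},{"slide": [1,1.5,163],"dr": [-0.002,0.004,0],"jaw": 1},{"slide": [1,1.5,163],"dr": [-0.002,0.004,0],"jaw": 1},{"slide": [1,1.5,163],"dr": [-0.002,0.004,0],"jaw": 1},{"slide": [1,1.5,163],"dr": [-0.002,0.004,0],"jaw": 1},{"slide": [1,1.5,163],"dr": [-0.002,0.004,0],"jaw": 1}], force=60)

```text
t: 19.05
tool_pos: [0.4652, 0.1531, 0.232]
orientation: [3.14, 0.093, -0.001]
force: [0.9, -1.0, -0.1]
opening: 0.0134
gripper_force: 60.0
```

```bash
python3 - <<'E'
from h import *
plan((465,154,65,3.4))
E
```

```text
t 19.05 grasp [465.1 153.1  65. ] th 3.4 open 13.4 F [ 0.9 -1.  -0.1] gf 60.0
(465, 154, 65) slide [-0.2 -0.9 -0. ] dr [ 0.0001  0.0005 -0.0001] rows>= 1
```

servo_tool(increments=[{"slide": [0,0,-10],"dr": [0,0,0],"jaw": 1},{"slide": [0,0,-30],"dr": [0,0,0],"jaw": 1},{"slide": [0,0,-60],"dr": [0,0,0],"jaw": 1},{"slide": [0,0,-100],"dr": [0,0,0],"jaw": 1},{"slide": [0,0,-130],"dr": [0,0,0],"jaw": 1},{"slide": [0,0,-130],"dr": [0,0,0],"jaw": 1},{"slide": [0,0,-130],"dr": [0,0,0],"jaw": 1}])

```text
t: 19.75
tool_pos: [0.4653, 0.1533, 0.3627]
orientation: [-3.14, -0.093, -0.002]
force: [-0.5, -0.4, -2.2]
opening: 0.0137
gripper_force: 60.0
```

```bash
python3 - <<'E'
from h import *
plan((471,-153,190,-0.5),(471,-153,150,-0.5))
p,d=read_camera('wrist');cv2.imwrite('pics/w6.png',p[:,:,::-1])
E
```

```text
t 19.75 grasp [465.6 153.4 195.7] th 3.4 open 13.7 F [-0.5 -0.4 -2.2] gf 60.0
(471, -153, 190) slide [-12.5 306.1   5.6] dr [-0.0005 -0.0013  0.0681] rows>= 7
(471, -153, 150) slide [-12.6 306.1  45.6] dr [-0.0005 -0.0013  0.0681] rows>= 7
```

View pics/w6.png

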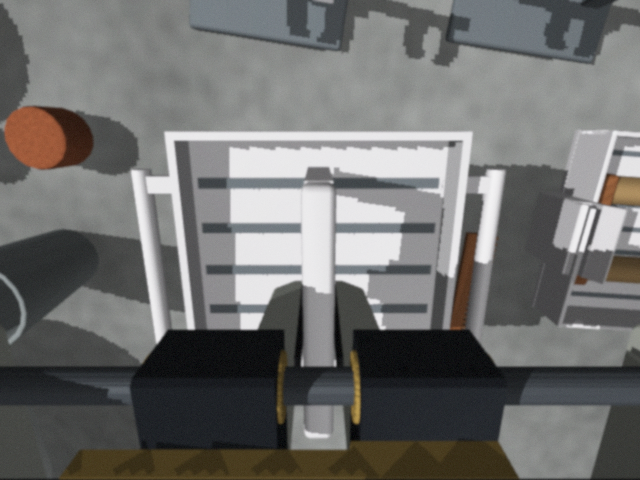

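The upper tier hangs level and square, with the handle at (318,300) and the rods at (145,250) and (492,250). Carrying it over the lower tier.

servo_tool(increments=[{"slide": [-1,25,2],"dr": [0,0,0.005],"jaw": 1},{"slide": [-3,65,3],"dr": [0,0,0.015],"jaw": 1},{"slide": [-5,105,4],"dr": [0,0,0.025],"jaw": 1},{"slide": [-7,145,5],"dr": [0,0,0.035],"jaw": 1},{"slide": [-8,185,5],"dr": [0,0,0.045],"jaw": 1},{"slide": [-10,225,5],"dr": [0,0,0.055],"jaw": 1},{"slide": [-11,265,5],"dr": [0,0,0.062],"jaw": 1},{"slide": [-12,290,5],"dr": [0,0,0.068],"jaw": 1},{"slide": [-12.5,306,5],"dr": [0,0,0.068],"jaw": 1},{"slide": [-12.5,306,5],"dr": [0,0,0.068],"jaw": 1},{"slide": [-12.5,306,5],"dr": [0,0,0.068],"jaw": 1},{"slide": [-12.5,306,5],"dr": [0,0,0.068],"jaw": 1}])

```text
t: 21.0
tool_pos: [0.4709, -0.1519, 0.3565]
orientation: [-3.141, 0.012, 0.002]
force: [0.4, -0.6, -1.9]
opening: 0.0133
gripper_force: 60.0
```

```bash
python3 - <<'E'
from m import *
plan((471,-153,135,-0.5),(471,-153,126,-.5))
for n in('top','side'):
    p,d,W,h=white(n);cv2.imwrite(f'pics/{n}7.png',p[:,:,::-1]);X,Y,Z=np.moveaxis(W,-1,0)
    w=(d>0)&(h[...,1]<45)&(h[...,2]>90)&(X>.36)&(X<.6)&(Y<0)&(Y>-.3)
    comps(w&(Z>.122)&(Z<.145)&(abs(Y+.153)>.085),W,n+' rod',15)
    comps(w&(Z>.06)&(Z<.085)&(abs(Y+.153)>.075),W,n+' clip',15)
E
```

```text
t 21.0 grasp [ 470.7 -151.7  189.5] th -0.43 open 13.3 F [ 0.4 -0.6 -1.9] gf 60.0
(471, -153, 135) slide [ 0.2  1.2 54.5] dr [-0.001   0.0012  0.0012] rows>= 2
(471, -153, 126) slide [ 0.2  1.2 63.5] dr [-0.001   0.0012  0.0012] rows>= 2
top rod [345. 258.] 215 (array([471.6, -56.9]), array([119.3,  20.8]), 0.5) z [0.132 0.137 0.142]
top rod [420. 275.] 46 (array([ 429. , -243.3]), array([ 9.3, 33.5]), 85.51) z [0.133 0.137 0.141]
top clip [341. 259.] 64 (array([472.7, -45.9]), array([ 6.4, 57. ]), 89.72) z [0.069 0.075 0.08 ]
top clip [348. 260.] 88 (array([472.7, -66.4]), array([ 8.2, 58.1]), 89.88) z [0.062 0.072 0.079]
side rod [378. 132.] 31 (array([ 426.3, -245. ]), array([10.2, 34. ]), 86.24) z [0.133 0.136 0.14 ]
side rod [353. 184.] 248 (array([469.5, -55.4]), array([ 22.8, 118.1]), 88.83) z [0.129 0.135 0.14 ]
side clip [352. 201.] 248 (array([470.6, -57.4]), array([33.3, 58.7]), 85.82) z [0.06  0.07  0.078]
```

View pics/side7.png

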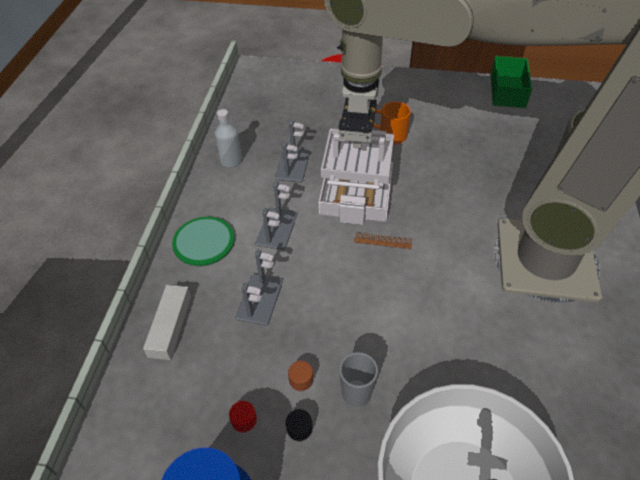

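The tier is over the lower tier at (358,165), with rods and clips aligned to about 1–2 mm. Lowering it onto the clips.

servo_tool(increments=[{"slide": [0.3,1.3,20],"dr": [-0.001,0.001,0.001],"jaw": 1},{"slide": [0.3,1.3,40],"dr": [-0.001,0.001,0.001],"jaw": 1},{"slide": [0.3,1.3,50],"dr": [-0.001,0.001,0.001],"jaw": 1},{"slide": [0.3,1.3,57],"dr": [-0.001,0.001,0.001],"jaw": 1},{"slide": [0.3,1.3,61],"dr": [-0.001,0.001,0.001],"jaw": 1},{"slide": [0.3,1.3,64],"dr": [-0.001,0.001,0.001],"jaw": 1},{"slide": [0.3,1.3,66],"dr": [-0.001,0.001,0.001],"jaw": 1},{"slide": [0.3,1.3,66],"dr": [-0.001,0.001,0.001],"jaw": 1}])

```text
t: 21.9
tool_pos: [0.4717, -0.1546, 0.2922]
orientation: [3.14, -0.016, 0.004]
force: [0.6, -1.9, 2.9]
opening: 0.0134
gripper_force: 60.0
```

```bash
python3 - <<'E'
from h import *
plan((471,-153,113,-0.5));print(read_state()['wrist_torque'].round(2))
E
```

```text
t 21.9 grasp [ 472.2 -154.9  125.2] th -0.57 open 13.4 F [ 0.6 -1.9  2.9] gf 60.0
(471, -153, 113) slide [-0.8 -1.6 12.2] dr [ 0.0018 -0.0028 -0.0012] rows>= 1
[-0.08 -0.01  0.03]
```

servo_tool(increments=[{"slide": [0,0,2],"dr": [0,0,0],"jaw": 1},{"slide": [0,0,4],"dr": [0,0,0],"jaw": 1},{"slide": [0,0,6],"dr": [0,0,0],"jaw": 1},{"slide": [0,0,8],"dr": [0,0,0],"jaw": 1},{"slide": [0,0,10],"dr": [0,0,0],"jaw": 1},{"slide": [0,0,11],"dr": [0,0,0],"jaw": 1},{"slide": [0,0,11],"dr": [0,0,0],"jaw": 1}])

```text
t: 22.6
tool_pos: [0.4713, -0.1547, 0.2801]
orientation: [3.14, -0.016, 0.002]
force: [1.6, -4.9, -0.2]
opening: 0.0135
gripper_force: 60.0
```

```bash
python3 - <<'E'
from h import *
plan((471,-153,113,-0.5));print(read_state()['wrist_torque'].round(2))
E
```

```text
t 22.6 grasp [ 471.5 -155.   113.1] th -0.57 open 13.5 F [ 1.6 -4.9 -0.2] gf 60.0
(471, -153, 113) slide [-0.3 -1.7  0.1] dr [ 0.0019 -0.0013 -0.0012] rows>= 1
[-0.75 -0.33  0.  ]
```

servo_tool(increments=[{"slide": [0,-1.5,1.5],"dr": [0,0,0],"jaw": 1},{"slide": [0,-1.5,2.5],"dr": [0,0,0],"jaw": 1},{"slide": [0,-1.5,2.5],"dr": [0,0,0],"jaw": 1}])

```text
t: 22.9
tool_pos: [0.4717, -0.1543, 0.2797]
orientation: [3.137, -0.016, 0.004]
force: [-4.2, -9.0, 12.8]
opening: 0.0136
gripper_force: 60.0
```

servo_tool(increments=[{"slide": [0,0,-2],"dr": [0,0,0],"jaw": 1},{"slide": [0,0,-2],"dr": [0,0,0],"jaw": 0.5},{"slide": [0,0,-2],"dr": [0,0,0],"jaw": 0.5},{"slide": [0,0,-2],"dr": [0,0,0],"jaw": 0.5},{"slide": [0,0,-2],"dr": [0,0,0],"jaw": 0.5},{"slide": [0,0,-2],"dr": [0,0,0],"jaw": 0.5},{"slide": [0,0,-30],"dr": [0,0,0],"jaw": 0.3},{"slide": [0,0,-75],"dr": [0,0,0],"jaw": 0.3},{"slide": [0,0,-115],"dr": [0,0,0],"jaw": 0.3},{"slide": [0,0,-115],"dr": [0,0,0],"jaw": 0.3},{"slide": [0,0,-115],"dr": [0,0,0],"jaw": 0.3}])

```text
t: 24.0
tool_pos: [0.4715, -0.1527, 0.3937]
orientation: [3.14, -0.015, 0.005]
force: [-0.3, -0.5, -0.4]
opening: 0.0649
gripper_force: 0.0
```

```bash
python3 - <<'E'
from m import *
C=cam('wrist');p,d,W,h=white('wrist',C);cv2.imwrite('pics/w8.png',p[:,:,::-1])
for n,D in(('wrist',(p,d,W,h)),('top',white('top')),('side',white('side'))):
    p,d,W,h=D;X,Y,Z=np.moveaxis(W,-1,0);cv2.imwrite(f'pics/{n}8.png',p[:,:,::-1])
    w=(d>0)&(h[...,1]<45)&(h[...,2]>90)&(X>.36)&(X<.6)&(Y<0)&(Y>-.3)
    comps(w&(Z>.105)&(Z<.135)&(abs(Y+.153)<.02),W,n+' handle',50)
    comps(w&(Z>.045)&(Z<.085)&(abs(abs(Y+.153)-.097)<.008)&(abs(abs(X-.471)-.047)<.012),W,n+' rod ends',8)
    comps(w&(Z>.06)&(Z<.09)&(abs(Y+.153)<.077)&(abs(Y+.153)>.07),W,n+' walltop',8)
plan((471,-153,150,-0.5))
E
```

```text
wrist handle [321. 237.] 3111 (array([ 471.1, -155. ]), array([ 13.9, 121.8]), 89.19) z [0.117 0.12  0.121]
wrist rod ends [433. 168.] 416 (array([ 518. , -249.7]), array([15.2, 23.6]), 89.8) z [0.057 0.06  0.062]
wrist rod ends [207. 172.] 335 (array([518.1, -59. ]), array([ 9.7, 23.9]), 88.65) z [0.056 0.06  0.062]
wrist rod ends [424. 273.] 306 (array([ 424.1, -249.4]), array([13.8, 24. ]), 87.21) z [0.056 0.06  0.062]
wrist rod ends [216. 275.] 279 (array([424. , -58.2]), array([23.9, 11.3]), 3.3) z [0.056 0.06  0.062]
wrist walltop [233. 211.] 511 (array([487.5, -79.5]), array([  6.9, 128.1]), 89.99) z [0.071 0.073 0.074]
wrist walltop [407. 206.] 1220 (array([ 484.2, -227.4]), array([131.8,   6.6]), 0.76) z [0.061 0.072 0.074]
top handle [383. 274.] 80 (array([ 433.6, -151.7]), array([13.6, 42.1]), 88.2) z [0.114 0.119 0.123]
top rod ends [344. 243.] 30 (array([517.9, -57.8]), array([11.4, 19.4]), 89.49) z [0.055 0.061 0.065]
top rod ends [345. 278.] 32 (array([424.2, -57.1]), array([19.4, 11.1]), 0.27) z [0.057 0.061 0.065]
top rod ends [415. 278.] 33 (array([ 423.2, -247.7]),
[... 443 characters left out ...]
 [0.055 0.059 0.062]
side rod ends [378. 154.] 24 (array([ 422.9, -247.1]), array([21.4,  9.1]), 1.79) z [0.054 0.059 0.063]
side rod ends [332. 203.] 45 (array([518.6, -57.6]), array([22. , 14.1]), 7.19) z [0.051 0.059 0.062]
side rod ends [371. 208.] 45 (array([424.1, -53.9]), array([23.9, 13.7]), 19.14) z [0.052 0.059 0.064]
side walltop [359. 155.] 189 (array([ 466.9, -226.1]), array([  6.5, 152.3]), 89.52) z [0.06  0.068 0.074]
side walltop [352. 195.] 203 (array([470.5, -79.6]), array([  6.8, 159.9]), 90.0) z [0.061 0.069 0.075]
t 24.15 grasp [ 470.3 -152.4  223.6] th -0.55 open 64.8 F [ 0.5  0.2 -0.1] gf 0.0
(471, -153, 150) slide [ 0.5  0.6 73.6] dr [-0.0004  0.0021 -0.0009] rows>= 2
```

View pics/w8.png

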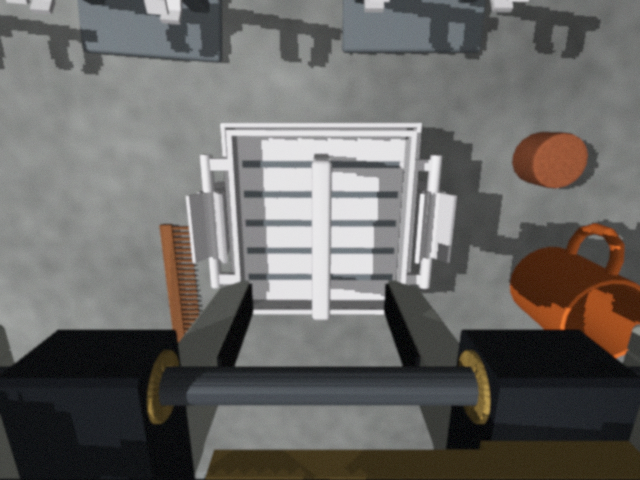

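All four rod ends read ~60–61 mm at the top, which is home (56 + 5), and the handle top is at 120 mm. The picture shows the tier square, with rods in both clips (205,225) and (435,225). Now soap at (550,160), by the mug.

```bash
python3 - <<'E'
from m import *
for n in('top','side'):
    p,d,W,h=white(n);X,Y,Z=np.moveaxis(W,-1,0)
    comps((d>0)&(h[...,1]>90)&(h[...,0]<20)&(Z>.033)&(Z<.046),W,n+' soap',60)
plan((521,-365,200,-.5))
E
```

```text
top soap [154. 209.] 187 (array([620.8, 480.7]), array([47.2, 46.5]), 50.03) z [0.034 0.04  0.045]
top soap [194. 249.] 227 (array([503. , 365.4]), array([46.1, 46.2]), 64.02) z [0.034 0.04  0.045]
side soap [345. 131.] 92 (array([ 525. , -354.5]), array([29.4, 41.9]), 83.62) z [0.034 0.039 0.044]
side soap [394. 131.] 104 (array([ 386.6, -373.1]), array([75.8, 34.6]), 1.25) z [0.033 0.04  0.045]
side soap [312. 365.] 460 (array([501.8, 366.9]), array([49.4, 48.6]), 49.71) z [0.034 0.039 0.044]
side soap [241. 413.] 351 (array([618.9, 482.3]), array([46.7, 47.8]), 20.01) z [0.036 0.04  0.044]
t 24.25 grasp [ 470.4 -152.5  223.7] th -0.56 open 65.2 F [-0.   0.1 -1.6] gf 0.0
(521, -365, 200) slide [ 52.4 212.   23.5] dr [-0.0003  0.0021 -0.001 ] rows>= 5
```

The other soap was knocked to (502,366), as the task warned could happen. Going to the near soap first.

servo_tool(increments=[{"slide": [52,212,23],"dr": [0,0.002,0],"jaw": 0},{"slide": [52,212,23],"dr": [0,0.002,0],"jaw": 0},{"slide": [52,212,23],"dr": [0,0.002,0],"jaw": 0},{"slide": [52,212,23],"dr": [0,0.002,0],"jaw": 0},{"slide": [52,212,23],"dr": [0,0.002,0],"jaw": 0},{"slide": [52,212,23],"dr": [0,0.002,0],"jaw": 0},{"slide": [52,212,23],"dr": [0,0.002,0],"jaw": 0},{"slide": [52,212,23],"dr": [0,0.002,0],"jaw": 0}])

```text
t: 25.05
tool_pos: [0.5211, -0.3641, 0.3694]
orientation: [3.142, -0.014, 0.003]
force: [0.4, 0.3, -0.2]
opening: 0.093
gripper_force: 0.0
```

```bash
python3 - <<'E'
from m import *
C=cam('wrist');p,d,W,h=white('wrist',C);X,Y,Z=np.moveaxis(W,-1,0)
comps((d>0)&(h[...,1]>90)&(h[...,0]<20)&(Z>.036)&(Z<.046),W,'soap',60)
plan((521,-365,27,-.5))
E
```

```text
soap [325. 222.] 2395 (array([ 523. , -369.4]), array([48.2, 48.6]), 11.77) z [0.037 0.04  0.042]
soap [343. 327.] 287 (array([ 415.5, -381.8]), array([15.5, 61.6]), 37.58) z [0.036 0.041 0.046]
t 25.1 grasp [ 521.6 -364.1  202.8] th -0.49 open 93.1 F [ 0.   0.1 -0.1] gf 0.0
(521, -365, 27) slide [ -0.6   0.9 175.8] dr [ 0.0005 -0.0025  0.0002] rows>= 4
```

servo_tool(increments=[{"slide": [0.5,2.5,45],"dr": [0,-0.002,0],"jaw": 0},{"slide": [0.5,2.5,90],"dr": [0,-0.002,0],"jaw": 0},{"slide": [0.5,2.5,130],"dr": [0,-0.002,0],"jaw": 0},{"slide": [0.5,2.5,160],"dr": [0,-0.002,0],"jaw": 0},{"slide": [0.5,2.5,175],"dr": [0,-0.002,0],"jaw": 0},{"slide": [0.5,2.5,175],"dr": [0,-0.002,0],"jaw": 0},{"slide": [0.5,2.5,175],"dr": [0,-0.002,0],"jaw": 1},{"slide": [0.5,2.5,175],"dr": [0,-0.002,0],"jaw": 1},{"slide": [0.5,2.5,175],"dr": [0,-0.002,0],"jaw": 1},{"slide": [0.5,2.5,175],"dr": [0,-0.002,0],"jaw": 1},{"slide": [0.5,2.5,175],"dr": [0,-0.002,0],"jaw": 1},{"slide": [0.5,2.5,175],"dr": [0,-0.002,0],"jaw": 1},{"slide": [0.5,2.5,175],"dr": [0,-0.002,0],"jaw": 1},{"slide": [0.5,2.5,175],"dr": [0,-0.002,0],"jaw": 1},{"slide": [0.5,2.5,175],"dr": [0,-0.002,0],"jaw": 1},{"slide": [0.5,2.5,175],"dr": [0,-0.002,0],"jaw": 1}], force=30)

```text
t: 26.7
tool_pos: [0.5221, -0.3681, 0.1951]
orientation: [3.14, -0.015, 0.001]
force: [-1.6, -0.8, 4.9]
opening: 0.0488
gripper_force: 30.0
```

servo_tool(increments=[{"slide": [0,0,0],"dr": [0,0,0],"jaw": 1},{"slide": [0,0,-20],"dr": [0,0,0],"jaw": 1},{"slide": [0,0,-60],"dr": [0,0,0],"jaw": 1},{"slide": [0,0,-100],"dr": [0,0,0],"jaw": 1},{"slide": [0,0,-140],"dr": [0,0,0],"jaw": 1},{"slide": [0,0,-170],"dr": [0,0,0],"jaw": 1},{"slide": [0,0,-170],"dr": [0,0,0],"jaw": 1}])

```text
t: 27.4
tool_pos: [0.523, -0.3684, 0.3706]
orientation: [3.135, -0.015, 0.012]
force: [0.1, -0.7, -0.2]
opening: 0.0491
gripper_force: 30.0
```

```bash
python3 - <<'E'
from h import *
plan((471,-194,185,89.5))
E
```

```text
t 27.4 grasp [ 524.3 -369.5  203.6] th -0.54 open 49.1 F [ 0.1 -0.7 -0.2] gf 30.0
(471, -194, 185) slide [ -53.8 -174.    17.1] dr [ 1.0800e-02 -1.1000e-03 -1.5716e+00] rows>= 11
```

servo_tool(increments=[{"slide": [-54,-174,17],"dr": [0.0108,-0.0011,-1.5716],"jaw": 1},{"slide": [-54,-174,17],"dr": [0.0108,-0.0011,-1.5716],"jaw": 1},{"slide": [-54,-174,17],"dr": [0.0108,-0.0011,-1.5716],"jaw": 1},{"slide": [-54,-174,17],"dr": [0.0108,-0.0011,-1.5716],"jaw": 1},{"slide": [-54,-174,17],"dr": [0.0108,-0.0011,-1.5716],"jaw": 1},{"slide": [-54,-174,17],"dr": [0.0108,-0.0011,-1.5716],"jaw": 1},{"slide": [-54,-174,17],"dr": [0.0108,-0.0011,-1.5716],"jaw": 1},{"slide": [-54,-174,17],"dr": [0.0108,-0.0011,-1.5716],"jaw": 1},{"slide": [-54,-174,17],"dr": [0.0108,-0.0011,-1.5716],"jaw": 1},{"slide": [-54,-174,17],"dr": [0.0108,-0.0011,-1.5716],"jaw": 1},{"slide": [-54,-174,17],"dr": [0.0108,-0.0011,-1.5716],"jaw": 1},{"slide": [-54,-174,17],"dr": [0.0108,-0.0011,-1.5716],"jaw": 1},{"slide": [-54,-174,17],"dr": [0.0108,-0.0011,-1.5716],"jaw": 1},{"slide": [-54,-174,17],"dr": [0.0108,-0.0011,-1.5716],"jaw": 1},{"slide": [-54,-174,17],"dr": [0.0108,-0.0011,-1.5716],"jaw": 1},{"slide": [-54,-174,17],"dr": [0.0108,-0.0011,-1.5716],"jaw": 1},{"slide": [-54,-174,17],"dr": [0.0108,-0.0011,-1.5716],"jaw": 1}])

```text
t: 29.1
tool_pos: [0.4696, -0.1932, 0.3476]
orientation: [-2.226, -2.205, 0.002]
force: [0.4, -0.4, -1.5]
opening: 0.0492
gripper_force: 30.0
```

```bash
python3 - <<'E'
from h import *
plan((471,-194,82,89.5))
p,d=read_camera('wrist');cv2.imwrite('pics/w9.png',p[:,:,::-1])
E
```

```text
t 29.1 grasp [ 468.5 -192.4  180.6] th 89.47 open 49.2 F [ 0.4 -0.4 -1.5] gf 30.0
(471, -194, 82) slide [-1.3  2.  98.6] dr [-0.0068 -0.0052 -0.0005] rows>= 2
```

View pics/w9.png

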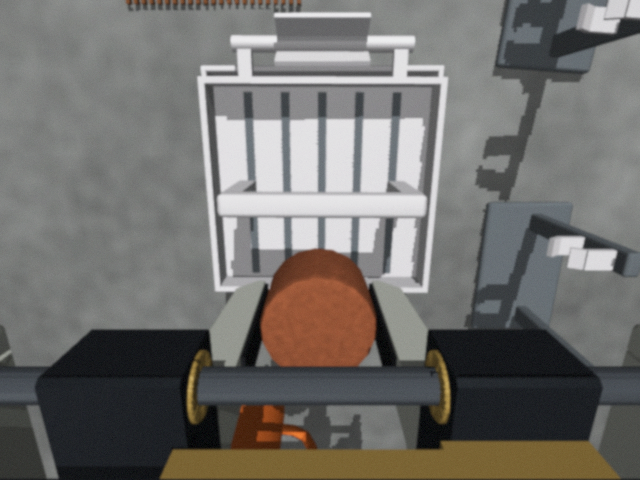

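The soap is held level at (320,310), centred beside the handle bar (322,205). Lowering it.

servo_tool(increments=[{"slide": [-1,2,40],"dr": [-0.0068,-0.0052,0],"jaw": 1},{"slide": [-1,2,70],"dr": [-0.0068,-0.0052,0],"jaw": 1},{"slide": [-1,2,85],"dr": [-0.0068,-0.0052,0],"jaw": 1},{"slide": [-1,2,93],"dr": [-0.0068,-0.0052,0],"jaw": 1},{"slide": [-1,2,97],"dr": [-0.0068,-0.0052,0],"jaw": 1},{"slide": [-1,2,98.5],"dr": [-0.0068,-0.0052,0],"jaw": 1},{"slide": [-1,2,98.5],"dr": [-0.0068,-0.0052,0],"jaw": 1}])

```text
t: 29.85
tool_pos: [0.4715, -0.194, 0.2502]
orientation: [2.23, 2.21, 0.001]
force: [0.3, -0.4, -0.7]
opening: 0.0488
gripper_force: 30.0
```

```bash
python3 - <<'E'
from h import *
plan((471,-194,80.5,89.5))
E
```

```text
t 29.85 grasp [ 471.7 -194.1   83.2] th 89.49 open 48.8 F [ 0.3 -0.4 -0.7] gf 30.0
(471, -194, 80.5) slide [ 0.  -0.5  2.7] dr [ 0.0015  0.0008 -0.0001] rows>= 1
```

servo_tool(increments=[{"slide": [0,-0.5,1.5],"dr": [0,0,0],"jaw": 1},{"slide": [0,-0.5,2.5],"dr": [0,0,0],"jaw": 1},{"slide": [0,-0.5,2.5],"dr": [0,0,0],"jaw": 1},{"slide": [0,-0.5,2.5],"dr": [0,0,0],"jaw": 0.3},{"slide": [0,-0.5,2.5],"dr": [0,0,0],"jaw": 0.3},{"slide": [0,-0.5,2.5],"dr": [0,0,0],"jaw": 0.3},{"slide": [0,-0.5,2.5],"dr": [0,0,0],"jaw": 0.3},{"slide": [0,-0.5,2.5],"dr": [0,0,0],"jaw": 0.3},{"slide": [0,0,-10],"dr": [0,0,0],"jaw": 0.3},{"slide": [0,0,-50],"dr": [0,0,0],"jaw": 0.3},{"slide": [0,0,-100],"dr": [0,0,0],"jaw": 0.3},{"slide": [0,0,-130],"dr": [0,0,0],"jaw": 0.3},{"slide": [0,0,-130],"dr": [0,0,0],"jaw": 0}])

```text
t: 31.15
tool_pos: [0.4723, -0.1944, 0.3863]
orientation: [2.224, 2.204, 0.005]
force: [0.7, 0.1, 0.8]
opening: 0.0694
gripper_force: 0.0
```

```bash
python3 - <<'E'
from m import *
for n in('top','side'):
    p,d,W,h=white(n);X,Y,Z=np.moveaxis(W,-1,0)
    comps((d>0)&(h[...,1]>90)&(h[...,0]<20)&(Z>.033)&(Z<.046)&(Y>.2),W,n+' soap',60)
    comps((d>0)&(h[...,1]>90)&(h[...,0]<20)&(Z>.086)&(Z<.1),W,n+' placed',30)
plan((502.5,366,180,89.5))
E
```

```text
top soap [154. 209.] 195 (array([620.3, 480. ]), array([47.7, 44.7]), 15.41) z [0.034 0.04  0.045]
top soap [194. 249.] 232 (array([503.6, 366.3]), array([47.1, 46. ]), 63.48) z [0.034 0.04  0.045]
top placed [485. 294.] 55 (array([ 381. , -425.8]), array([22.2, 67.7]), 70.05) z [0.087 0.089 0.093]
side soap [312. 365.] 457 (array([502.2, 367.7]), array([48.5, 48.9]), 32.86) z [0.035 0.04  0.044]
side soap [242. 413.] 327 (array([617.9, 482.7]), array([46.3, 47.7]), 27.76) z [0.035 0.04  0.044]
side placed [399. 115.] 71 (array([ 379. , -389.1]), array([80.4, 61.4]), 38.3) z [0.086 0.089 0.092]
side placed [359. 155.] 80 (array([ 469.3, -202.3]), array([25.9, 43.3]), 80.82) z [0.087 0.091 0.096]
t 31.25 grasp [ 471.5 -194.   213.5] th 89.49 open 76.5 F [-0.4  0.  -0.5] gf 0.0
(502.5, 366, 180) slide [560.1  26.3  32.9] dr [ 0.0023  0.0012 -0.0002] rows>= 12
```

The first soap is in the upper tier (top at ~91 mm, flat). The tumbler is near the other soap, so I'll close along y (θ=180°).

```bash
python3 - <<'E'
from h import *
plan((503,366.5,200,180))
E
```

```text
t 31.25 grasp [ 471.5 -194.   213.5] th 89.49 open 76.5 F [-0.4  0.  -0.5] gf 0.0
(503, 366.5, 200) slide [560.6  26.8  12.9] dr [ 8.0000e-04  2.7000e-03 -1.5797e+00] rows>= 12
```

servo_tool(increments=[{"slide": [560.5,27,13],"dr": [0.001,0.003,-1.58],"jaw": 0},{"slide": [560.5,27,13],"dr": [0.001,0.003,-1.58],"jaw": 0},{"slide": [560.5,27,13],"dr": [0.001,0.003,-1.58],"jaw": 0},{"slide": [560.5,27,13],"dr": [0.001,0.003,-1.58],"jaw": 0},{"slide": [560.5,27,13],"dr": [0.001,0.003,-1.58],"jaw": 0},{"slide": [560.5,27,13],"dr": [0.001,0.003,-1.58],"jaw": 0},{"slide": [560.5,27,13],"dr": [0.001,0.003,-1.58],"jaw": 0},{"slide": [560.5,27,13],"dr": [0.001,0.003,-1.58],"jaw": 0},{"slide": [560.5,27,13],"dr": [0.001,0.003,-1.58],"jaw": 0},{"slide": [560.5,27,13],"dr": [0.001,0.003,-1.58],"jaw": 0},{"slide": [560.5,27,13],"dr": [0.001,0.003,-1.58],"jaw": 0},{"slide": [560.5,27,13],"dr": [0.001,0.003,-1.58],"jaw": 0},{"slide": [560.5,27,13],"dr": [0.001,0.003,-1.58],"jaw": 0},{"slide": [560.5,27,13],"dr": [0.001,0.003,-1.58],"jaw": 0},{"slide": [560.5,27,13],"dr": [0.001,0.003,-1.58],"jaw": 0},{"slide": [560.5,27,13],"dr": [0.001,0.003,-1.58],"jaw": 0},{"slide": [560.5,27,13],"dr": [0.001,0.003,-1.58],"jaw": 0},{"slide": [560.5,27,13],"dr": [0.001,0.003,-1.58],"jaw": 0}])

```text
t: 33.05
tool_pos: [0.5032, 0.3658, 0.3664]
orientation: [-0.001, -3.139, -0.002]
force: [0.2, -0.2, -0.4]
opening: 0.0928
gripper_force: 0.0
```

```bash
python3 - <<'E'
from m import *
C=cam('wrist');p,d,W,h=white('wrist',C);X,Y,Z=np.moveaxis(W,-1,0);cv2.imwrite('pics/w10.png',p[:,:,::-1])
comps((d>0)&(h[...,1]>90)&(h[...,0]<20)&(Z>.036)&(Z<.046),W,'soap',60)
plan((503,366.5,28,180))
E
```

```text
soap [316. 222.] 2433 (array([502.2, 364.5]), array([47.7, 48.5]), 89.08) z [0.038 0.04  0.042]
soap [422. 347.] 453 (array([625.6, 464.9]), array([43.3, 15. ]), 27.52) z [0.037 0.04  0.041]
t 33.1 grasp [502.7 366.2 199.4] th 179.97 open 92.8 F [ 0.3 -1.1 -0.4] gf 0.0
(503, 366.5, 28) slide [ -0.3   0.3 171.4] dr [ 0.0015 -0.0022 -0.0006] rows>= 4
```

View pics/w10.png

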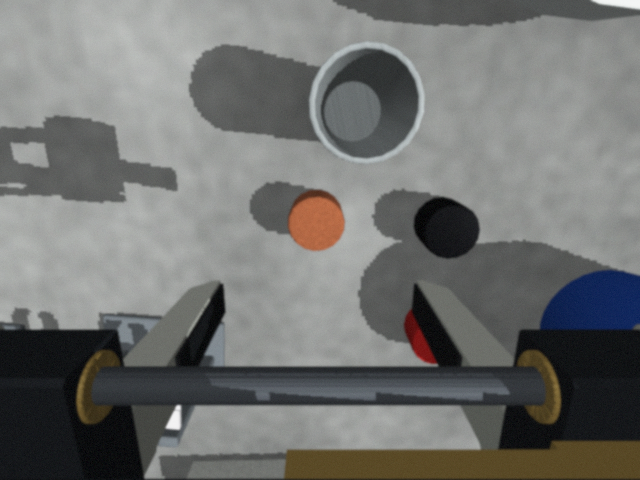

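The target soap is at (317,220). The black decoy (447,228) clears the fingers by ~25 mm, and the tumbler (367,102) is clear of the gripper body.

servo_tool(increments=[{"slide": [0,0,45],"dr": [0.0015,-0.002,0],"jaw": 0.15},{"slide": [0,0,90],"dr": [0.0015,-0.002,0],"jaw": 0.15},{"slide": [0,0,130],"dr": [0.0015,-0.002,0],"jaw": 0.15},{"slide": [0,0,158],"dr": [0.0015,-0.002,0],"jaw": 0.15},{"slide": [0,0,171],"dr": [0.0015,-0.002,0],"jaw": 0.15},{"slide": [0,0,171],"dr": [0.0015,-0.002,0],"jaw": 0.15},{"slide": [0,0,171],"dr": [0.0015,-0.002,0],"jaw": 1},{"slide": [0,0,171],"dr": [0.0015,-0.002,0],"jaw": 1},{"slide": [0,0,171],"dr": [0.0015,-0.002,0],"jaw": 1},{"slide": [0,0,171],"dr": [0.0015,-0.002,0],"jaw": 1},{"slide": [0,0,171],"dr": [0.0015,-0.002,0],"jaw": 1},{"slide": [0,0,171],"dr": [0.0015,-0.002,0],"jaw": 1},{"slide": [0,0,171],"dr": [0.0015,-0.002,0],"jaw": 1},{"slide": [0,0,171],"dr": [0.0015,-0.002,0],"jaw": 1},{"slide": [0,0,171],"dr": [0.0015,-0.002,0],"jaw": 1},{"slide": [0,0,171],"dr": [0.0015,-0.002,0],"jaw": 1}])

```text
t: 34.7
tool_pos: [0.503, 0.3669, 0.1964]
orientation: [-0.0, 3.141, 0.001]
force: [-1.1, -2.2, 6.5]
opening: 0.0495
gripper_force: 30.0
```

servo_tool(increments=[{"slide": [0,0,0],"dr": [0,0,0],"jaw": 1},{"slide": [0,0,-20],"dr": [0,0,0],"jaw": 1},{"slide": [0,0,-60],"dr": [0,0,0],"jaw": 1},{"slide": [0,0,-100],"dr": [0,0,0],"jaw": 1},{"slide": [0,0,-140],"dr": [0,0,0],"jaw": 1},{"slide": [0,0,-170],"dr": [0,0,0],"jaw": 1},{"slide": [0,0,-170],"dr": [0,0,0],"jaw": 1}])

```text
t: 35.4
tool_pos: [0.5038, 0.3676, 0.3716]
orientation: [-0.001, 3.134, 0.008]
force: [0.7, 0.5, -0.1]
opening: 0.049
gripper_force: 30.0
```

```bash
python3 - <<'E'
from h import *
plan((471,-113,185,89.5))
E
```

```text
t 35.4 grasp [505.  368.4 204.6] th -179.98 open 49.0 F [ 0.7  0.5 -0.1] gf 30.0
(471, -113, 185) slide [  33.1 -480.6   17. ] dr [0.0099 0.002  1.5799] rows>= 11
```

servo_tool(increments=[{"slide": [33,-480.5,17],"dr": [0.0099,0.002,1.58],"jaw": 1},{"slide": [33,-480.5,17],"dr": [0.0099,0.002,1.58],"jaw": 1},{"slide": [33,-480.5,17],"dr": [0.0099,0.002,1.58],"jaw": 1},{"slide": [33,-480.5,17],"dr": [0.0099,0.002,1.58],"jaw": 1},{"slide": [33,-480.5,17],"dr": [0.0099,0.002,1.58],"jaw": 1},{"slide": [33,-480.5,17],"dr": [0.0099,0.002,1.58],"jaw": 1},{"slide": [33,-480.5,17],"dr": [0.0099,0.002,1.58],"jaw": 1},{"slide": [33,-480.5,17],"dr": [0.0099,0.002,1.58],"jaw": 1},{"slide": [33,-480.5,17],"dr": [0.0099,0.002,1.58],"jaw": 1},{"slide": [33,-480.5,17],"dr": [0.0099,0.002,1.58],"jaw": 1},{"slide": [33,-480.5,17],"dr": [0.0099,0.002,1.58],"jaw": 1},{"slide": [33,-480.5,17],"dr": [0.0099,0.002,1.58],"jaw": 1},{"slide": [33,-480.5,17],"dr": [0.0099,0.002,1.58],"jaw": 1},{"slide": [33,-480.5,17],"dr": [0.0099,0.002,1.58],"jaw": 1},{"slide": [33,-480.5,17],"dr": [0.0099,0.002,1.58],"jaw": 1},{"slide": [33,-480.5,17],"dr": [0.0099,0.002,1.58],"jaw": 1},{"slide": [33,-480.5,17],"dr": [0.0099,0.002,1.58],"jaw": 1},{"slide": [33,-480.5,17],"dr": [0.0099,0.002,1.58],"jaw": 1}])

```text
t: 37.2
tool_pos: [0.4698, -0.1135, 0.3482]
orientation: [-2.229, -2.211, 0.015]
force: [-0.4, 0.1, 0.0]
opening: 0.0493
gripper_force: 30.0
```

```bash
python3 - <<'E'
from h import *
plan((471,-113,84,89.5),(471,-113,82,89.5))
p,d=read_camera('wrist');cv2.imwrite('pics/w11.png',p[:,:,::-1])
E
```

```text
t 37.2 grasp [ 468.4 -114.4  181.2] th 89.53 open 49.3 F [-0.4  0.1  0. ] gf 30.0
(471, -113, 84) slide [ 1.1  2.  97.2] dr [-0.0081  0.0053  0.0005] rows>= 2
(471, -113, 82) slide [ 1.1  2.  99.2] dr [-0.0081  0.0053  0.0005] rows>= 2
```

View pics/w11.png

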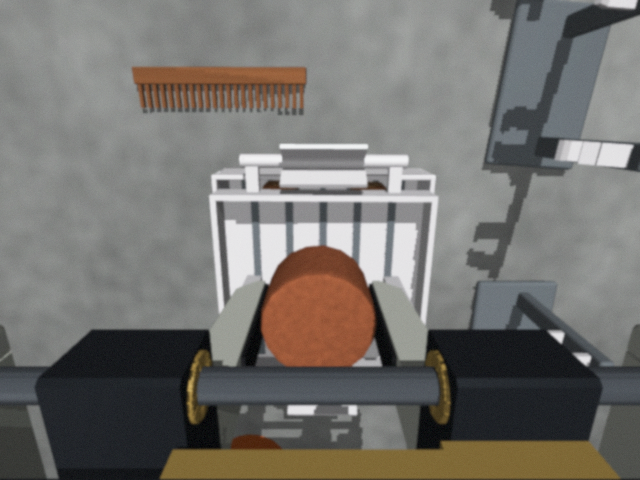

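```bash
python3 - <<'E'
from m import *
C=cam('wrist');p,d,W,h=white('wrist',C);X,Y,Z=np.moveaxis(W,-1,0)
comps((d>0)&(h[...,1]>90)&(h[...,0]<20)&(X>.37)&(X<.57),W,'brown',30)
print(p[440,258],W[440,258])
for n in('top','side'):
    p,d,W,h=white(n);X,Y,Z=np.moveaxis(W,-1,0);comps((d>0)&(h[...,1]>90)&(h[...,0]<20)&(abs(X-.471)<.1)&(abs(Y+.153)<.1),W,n,10)
    cv2.imwrite(f'pics/{n}11.png',p[:,:,::-1])
E
```

```text
brown [250.  83.] 3184 (array([413.9,  -3.3]), array([30.3, 87.9]), 89.48) z [0.001 0.006 0.008]
brown [271. 185.] 74 (array([429.8, -79.2]), array([11.5,  2.4]), 0.44) z [0.02  0.032 0.034]
brown [375. 186.] 84 (array([514.4, -80.8]), array([12.9,  2.4]), 0.79) z [0.019 0.031 0.033]
brown [318. 310.] 11340 (array([ 448.6, -151.6]), array([148.6,  50.1]), 62.67) z [0.163 0.192 0.193]
brown [254. 443.] 650 (array([ 416.1, -231.4]), array([292.3,  54.5]), 82.18) z [0.002 0.011 0.273]
[82 41 19] [ 0.39931495 -0.36224278  0.00894758]
side [357. 157.] 554 (array([ 468.9, -134.8]), array([ 47.9, 102.1]), 1.59) z [0.06  0.183 0.194]
```

That dark patch at (258,440) is the shaded mug base at z≈9 mm, so nothing has moved. Lowering the second soap.

servo_tool(increments=[{"slide": [1,2,40],"dr": [-0.008,0.005,0],"jaw": 1},{"slide": [1,2,70],"dr": [-0.008,0.005,0],"jaw": 1},{"slide": [1,2,85],"dr": [-0.008,0.005,0],"jaw": 1},{"slide": [1,2,93],"dr": [-0.008,0.005,0],"jaw": 1},{"slide": [1,2,97],"dr": [-0.008,0.005,0],"jaw": 1},{"slide": [1,2,97],"dr": [-0.008,0.005,0],"jaw": 1}])

```text
t: 38.0
tool_pos: [0.4712, -0.1134, 0.2515]
orientation: [2.231, 2.211, -0.0]
force: [-0.2, 0.4, -1.0]
opening: 0.049
gripper_force: 30.0
```

```bash
python3 - <<'E'
from h import *
plan((471,-113,82,89.5))
E
```

```text
t 38.0 grasp [ 471.2 -113.4   84.5] th 89.49 open 49.0 F [-0.2  0.4 -1. ] gf 30.0
(471, -113, 82) slide [ 0.4 -0.2  2.5] dr [ 0.0002  0.0004 -0.0002] rows>= 1
```

servo_tool(increments=[{"slide": [0,0,1.5],"dr": [0,0,0],"jaw": 1},{"slide": [0,0,2.5],"dr": [0,0,0],"jaw": 1},{"slide": [0,0,2.5],"dr": [0,0,0],"jaw": 1},{"slide": [0,0,2.5],"dr": [0,0,0],"jaw": 0.3},{"slide": [0,0,2.5],"dr": [0,0,0],"jaw": 0.3},{"slide": [0,0,2.5],"dr": [0,0,0],"jaw": 0.3},{"slide": [0,0,2.5],"dr": [0,0,0],"jaw": 0.3},{"slide": [0,0,2.5],"dr": [0,0,0],"jaw": 0.3},{"slide": [0,0,-10],"dr": [0,0,0],"jaw": 0.3},{"slide": [0,0,-50],"dr": [0,0,0],"jaw": 0.3},{"slide": [0,0,-100],"dr": [0,0,0],"jaw": 0.3},{"slide": [0,0,-150],"dr": [0,0,0],"jaw": 0.3},{"slide": [0,-50,-200],"dr": [0,0,0],"jaw": 0},{"slide": [0,-90,-200],"dr": [0,0,0],"jaw": 0},{"slide": [0,-90,-200],"dr": [0,0,0],"jaw": 0}])

```text
t: 39.5
tool_pos: [0.3783, -0.1121, 0.4558]
orientation: [2.227, 2.206, 0.003]
force: [1.2, 0.5, -0.3]
opening: 0.0844
gripper_force: 0.0
```

```bash
python3 - <<'E'
from m import *
S={n:white(n) for n in('top','side')}
for n,(p,d,W,h) in S.items():
    X,Y,Z=np.moveaxis(W,-1,0);i=(d>0)&(abs(X-.471)<.1)&(abs(Y+.153)<.125)
    comps(i&(h[...,1]>90)&(h[...,0]<20)&(Z>.05)&(Z<.11),W,n+' soap',10)
    comps(i&(h[...,1]<45)&(h[...,2]>90)&(Z>.045)&(Z<.085)&(abs(abs(Y+.153)-.097)<.008)&(abs(abs(X-.471)-.047)<.012),W,n+' rod ends',8)
p=S['side'][0][100:240,270:460];q=S['top'][0][200:320,300:500]
a=np.vstack([cv2.resize(p,(400,295),interpolation=2),cv2.resize(q,(400,240),interpolation=2)]);cv2.imwrite('pics/fin.png',a[:,:,::-1])
plan()
E
```

```text
top soap [360. 259.] 95 (array([472.8, -95.3]), array([21. , 44.5]), 81.51) z [0.077 0.092 0.096]
top rod ends [344. 243.] 30 (array([517.8, -57.8]), array([11.1, 19.7]), 89.11) z [0.056 0.06  0.065]
top rod ends [414. 244.] 34 (array([ 517. , -249.9]), array([22.9, 12.1]), 6.97) z [0.054 0.059 0.065]
top rod ends [345. 278.] 32 (array([424.2, -57.1]), array([11.5, 19.3]), 89.23) z [0.056 0.06  0.065]
side soap [359. 155.] 81 (array([ 468.2, -200.2]), array([24.7, 42.1]), 72.44) z [0.085 0.091 0.095]
side soap [356. 180.] 453 (array([ 469.9, -134.2]), array([103.7,  46.9]), 89.6) z [0.057 0.086 0.094]
side rod ends [342. 150.] 21 (array([ 517.7, -248.8]), array([11.5, 19.8]), 72.89) z [0.056 0.059 0.064]
side rod ends [378. 154.] 25 (array([ 423. , -248.2]), array([ 8.7, 21.8]), 88.86) z [0.055 0.059 0.064]
side rod ends [333. 204.] 41 (array([518.6, -57.1]), array([22. , 12.8]), 9.06) z [0.052 0.059 0.063]
side rod ends [371. 208.] 43 (array([423.9, -54. ]), array([24. , 11.5]), 12.23) z [0.052 0.058 0.063]
t 39.6 grasp [ 380.9 -112.7  286.1] th 89.44 open 91.0 F [ 1.1 -0.7 -0.5] gf 0.0
```

View pics/fin.png

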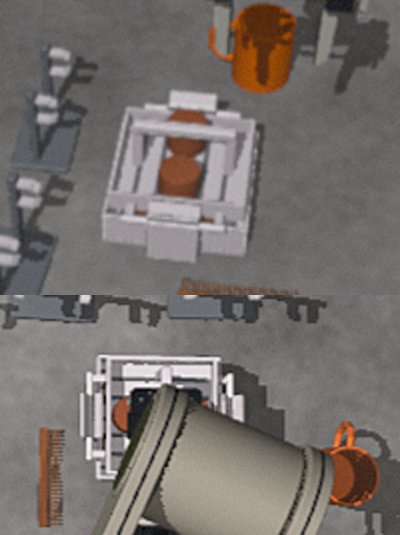

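The crop shows both soaps flat, one each side of the handle (at (182,180) and (185,130)). All rod ends still read home, and the robot is clear. Handing in.

```bash
python3 -c "
from plant import *
print(close_job())"
```

```text
the job is handed in; nothing more can be done
None
```

The job is handed in: both tubes lie flat in the lower tier, the upper tier is snapped home on both clips, and both soaps lie flat in it; I never touched the mug, tumbler or comb, and no verdict was returned.

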